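# Pack the hex nuts in the transit case, press the cover home and latch it

### The arm

A 6-joint arm with a two-finger parallel gripper is mounted at the origin on the work surface. World frame = base frame: x ahead of the robot, y to its left, z up, the work surface at z = 0. Lengths are in mm, angles in rad, forces in N, time in s.
With the tool pointing down it reaches from about 275 to 1000 mm from the base axis. Payload 8.4 kg.
Tool frame: the origin (TCP) lies between the finger pads; the fingertips stand 25 mm ahead of it and the grasp point (between the pads) lies 6 mm ahead of it; z points along the fingers, y is the line along which they close (so a half turn about z gives the same grasp; the last joint's range is limited). The gripper opens to 85 mm and grips with 20 to 120 N. Pads are 22 mm wide; open, the fingers measure 114 mm over their backs; the gripper's body (76 mm by 85 mm) begins 54 mm behind the grasp point. The pads swing forward as they close: fully open they stand 13 mm farther back than shut.
Start: joints at [-1.19, 0.353, 1.633, -0, 1.155, -0.002], TCP at [233.448, -579.767, 256.281] pointing down, gripper open.
Joint ranges: [-2.63, 2.63], [-0.92, 2.1], [0.06, 2.66], [-1.3, 4.44], [0, 2.69], [-3.02, 3.02]. Speed limits (rad/s): [2.22, 2.22, 2.79, 3.14, 3.14, 3.14].

### API

Orientations are given as [roll, pitch, yaw] about the fixed x, y, z axes, in that order (R = Rz(yaw) Ry(pitch) Rx(roll)).
In Python, from rig import r, eyes, workorder gives the robot as it stands. The module is installed in compiled form; this text tells all that it offers.
- The arm moves only by the tool step_arm, never from a script. Its argument "moves" is a list of rows, each an object of numbers: "tx", "ty", "tz": the shift along the tool's x, y, z scaled (see below); "ax", "ay", "az": the turn, a rotation vector about the tool's x, y, z scaled (see below). In form: [{"tx": .., "ty": .., "tz": .., "ax": .., "ay": .., "az": ..}, ...]. A call has 1 to 5 rows; each row shifts and turns the commanded pose from where the row before left it, along the tool's axes as they then stand; what a row does not reach is not made up. The controller multiplies each number of a shift by 25 mm and each number of a turn by 90 degrees. A row lasts 1/8 s, in which the tool goes at most 62.5 mm and 10.7 degrees, less where a joint would pass 70% of its speed; a pose out of reach is approached as far as the arm can. A call with a number of a shift or a turn outside -1 to 1 is refused whole. A call with a gripper value outside its range is refused whole. "gripper" is the opening, from 0 (shut) to 1 (fully open), set as the call begins (left out, the last holds). The fingers move at their own pace and stop on an object; "newtons" is the grip in N (left out, the last holds). Time passes only in rows, so rows that do not move let the fingers close. It gives the time, the measured TCP pose, the force, the opening and the grip force at its end, in the units of the state.
- r.sense(): the state, without advancing time (a new reading comes with each control period).
- eyes.grab_frame(name): name is "scene" or "top" or "wrist"; returns (picture, depth): 400x640x3 uint8, red, green, blue; 400x640 float32, mm along the optical axis (not along the pixel's ray), 0 where there is no reading.
- eyes.camera_info(name): a dict with "intrinsics" (3x3 intrinsics, pixels), "cam_to_world" (4x4, takes a point from camera to world coordinates). Camera axes: x right, y up, looking along -z (the intrinsics and any distortion apply to the point x, -y, -z); pixel columns grow to the right and rows downward; lengths in mm; the calibration is good to about 2 mm. A picture is of the moment at which its call begins: read the wrist's pose just before it. camera_info takes no time and is no camera call; for the wrist camera it gives the pose at the moment of the call.
- workorder.sign_off(): hands the job in; it is judged then, once.
The state is a dict: "clock": time; "qpos": joint angles; "qvel": joint speeds; "joint_efforts": joint torques, N m; "eef_pos": TCP position; "tcp_rot": TCP orientation; "contact_force": force on the tool from outside, world axes, zero at the start; "wrist_torque": the same for the moment, N m; "opening": opening from 0.0 (shut) to 1.0 (fully open); "grasp_force": force on a finger pad.
Only numpy, scipy, OpenCV 4.12 (cv2) and the standard library are available. Lean on these libraries where they do the work, as an engineer would, in place of code of your own. Each camera call takes 0.05 s, during which the arm holds its last target. There are 200 camera calls.

### The job

Pack the transit case: take every loose hex nut out of the pocket tray on the turntable and put it in the open case, then set the cover plate in the case's mouth and press it down firmly until it sits level and flush with the rim. Last, swing the latch bar over the cover until it rests fully home in its catch. Leave the studs, mallet, cap and gauge block where they are.

Things in the scene. Friction and masses are not known exactly. Their poses are not given: they have to be found in the camera images.
- turntable: Grey aluminium turntable, locked, 216 mm across, top 24 mm above the counter, with a fixed black pocket tray 106 mm (its x) by 162 mm (its y). Origin: centre of underside. Six square pockets 30 mm wide, 6 mm deep, centres at x = -28, +28, y = -56, 0, +56 mm; tray top at z = 37, pocket floors at z = 31 mm.
- case: Grey steel transit case fixed to the counter, open at the top. Origin: centre of underside. Outer 118 x 118, walls 6 (mouth 106 x 106), rim at z = 46, floor top at z = 4 mm. A rubber seal frame (joint seal), 86 x 86 clear inside, lies just below the rim. Catch: C-shaped dark bracket 62 mm high outside the +x wall at x = 76, y = 34, open to +y. A flush cover has its underside at z = 38 mm.
- seal (a joint): The seal frame in the case's mouth: slides down by this value (m). 0: its top, where the cover's underside rests, is at z = 43 mm of the case, so the cover stands 5 mm proud; 0.005: fully down, the cover is flush with the rim. It is stiff (about 6 N) and stays where it is pressed to.
- latch (a joint): Latch bar, steel, 14 x 6 mm, 160 mm long from its vertical pivot beside the case; underside 48.5 mm above the counter, so a cover not pressed down blocks it. Value in rad: 0 closed (bar along the case's +x over the cover's +y margin, end in the catch), growing as it swings out to the case's +y, up to 1.4; stays where left.
- latch_knob (a point): Centre of the top of the upright round knob of the latch bar: 14 mm in diameter, 24 mm tall, standing on the bar 112 mm from the pivot; its top is 78.5 mm above the counter.
- latch_pivot (a point): The latch's vertical pivot axis, at the top of the pivot post, 62 mm above the counter, at x = -72, y = +36 mm of the case.
- cover: Loose square aluminium cover plate, 98 x 98 x 8 mm, about 0.2 kg, with a dark steel grip block on its middle: 44 mm along the cover's x, 14 mm along its y, 18 mm tall (z = 8 to 26 mm). Origin: centre of the underside, z up. It fits the case in any of its four quarter turns.
- nut1: Loose steel hex nut, 24 mm across flats, 27.7 mm across corners, 16 mm high, about 35 g; starts flat in a pocket of the tray; 3 to 5 of the six nuts are present. Origin: centre of the underside, z along its bore; a corner points along its x, flats face its y.
- nut2: Loose steel hex nut, 24 mm across flats, 27.7 mm across corners, 16 mm high, about 35 g; starts flat in a pocket of the tray; 3 to 5 of the six nuts are present. Origin: centre of the underside, z along its bore; a corner points along its x, flats face its y.
- nut3: Loose steel hex nut, 24 mm across flats, 27.7 mm across corners, 16 mm high, about 35 g; starts flat in a pocket of the tray; 3 to 5 of the six nuts are present. Origin: centre of the underside, z along its bore; a corner points along its x, flats face its y.
- nut4: Loose steel hex nut, 24 mm across flats, 27.7 mm across corners, 16 mm high, about 35 g; starts flat in a pocket of the tray; 3 to 5 of the six nuts are present. Origin: centre of the underside, z along its bore; a corner points along its x, flats face its y.
- nut5: Loose steel hex nut, 24 mm across flats, 27.7 mm across corners, 16 mm high, about 35 g; starts flat in a pocket of the tray; 3 to 5 of the six nuts are present. Origin: centre of the underside, z along its bore; a corner points along its x, flats face its y.
- nut6: Loose steel hex nut, 24 mm across flats, 27.7 mm across corners, 16 mm high, about 35 g; starts flat in a pocket of the tray; 3 to 5 of the six nuts are present. Origin: centre of the underside, z along its bore; a corner points along its x, flats face its y.
- stud1: Dull grey stud bolt lying on the counter, 130 mm long (its x), 20 mm thick, with two hex nuts on it, 30 mm high; bystander. Origin: under the middle.
- stud2: Dull grey stud bolt lying on the counter, 130 mm long (its x), 20 mm thick, with two hex nuts on it, 30 mm high; bystander. Origin: under the middle.
- stud3: Dull grey stud bolt lying on the counter, 130 mm long (its x), 20 mm thick, with two hex nuts on it, 30 mm high; bystander. Origin: under the middle.
- mallet: Copper-faced mallet, head 85 mm long, wooden handle, lying on the counter; bystander. Origin: under the middle of the head.
- cap: Red plastic thread protector cap, 42 mm across, 32 mm tall; bystander. Origin: centre of the underside.
- gauge: Blue steel feeler gauge block with polished edges, 75 x 24 x 18 mm; bystander. Origin: centre of the underside.

How it is judged (in metres and radians):
On the way, in this order (a step that is already met when the one before it is completed fails the run):
1. every hex nut present lies inside the case (x of nut1 in the frame of case between -0.05 and 0.05 m and y of nut1 in the frame of case between -0.05 and 0.05 m and z of each of nut1, nut2, nut3, nut4, nut5, nut6 in the frame of case below 0.037 m and x of nut2 in the frame of case between -0.05 and 0.05 m and y of nut2 in the frame of case between -0.05 and 0.05 m and x of nut3 in the frame of case between -0.05 and 0.05 m and y of nut3 in the frame of case between -0.05 and 0.05 m and x of nut4 in the frame of case between -0.05 and 0.05 m and y of nut4 in the frame of case between -0.05 and 0.05 m and x of nut5 in the frame of case between -0.05 and 0.05 m and y of nut5 in the frame of case between -0.05 and 0.05 m and x of nut6 in the frame of case between -0.05 and 0.05 m and y of nut6 in the frame of case between -0.05 and 0.05 m), for 0.2 s.
2. the cover sits level in the case's mouth, pressed down flush with the rim, the nuts under it (all of step 1 and x of cover in the frame of case between -0.008 and 0.008 m and y of cover in the frame of case between -0.008 and 0.008 m and z of cover in the frame of case between 0.034 and 0.0398 m and angle between cover's own z axis and vertical below 0.035 rad), for 0.2 s.
3. the latch bar is swung home in its catch over the pressed cover (value of joint latch below 0.06 rad and x of cover in the frame of case between -0.008 and 0.008 m and y of cover in the frame of case between -0.008 and 0.008 m and z of cover in the frame of case between 0.034 and 0.0398 m and angle between cover's own z axis and vertical below 0.035 rad), for 0.2 s.
At the end, for the whole second after the job is handed in: All nuts present inside the case (within 50 mm of its middle in x and y, origin below 37 mm); cover within 8 mm of the middle, level within 2 degrees, underside below 39.8 mm over the case's underside (38 is flush); latch within 0.06 rad of closed; cover at rest (all of step 1 and all of step 3 and linear speed of cover below 0.02 m/s); the robot touches nothing.
It fails at once if a stud, the mallet, the cap or the gauge block is shoved more than 5 cm (distance of any of stud1, stud2, stud3, mallet, cap, gauge from where it was at the start of the episode above 0.05 m).
Of nut1, nut2, nut3, nut4, nut5, nut6 only 3 to 5 are there at a start; the rules pass over those that are not, and their reading is None.
At some moment in a run one of cover may be knocked a few centimetres aside while the robot is not near it.
Once in a run the grip may slacken for a moment while it holds something.
It also fails if it takes over 210 s, if anything falls off the work surface, if the arm or the gripper's body presses on something with over 40 N, if the wrist force passes 120 N, or if a joint passes its speed limit or range.

## Working session

There is one attempt and no reset: what is moved stays moved. The work goes in short steps, Python scripts to look and compute and a tool call to move; the robot and the scene stay as the last step left them, time stands still between calls to the robot, and variables do not carry over. Pictures are saved under pics/ and viewed, at most 14 in all, crops included, and the job is handed in when it is done.

Besides the shell and the picture viewer there is one more tool, called after ">>>" by a JSON object that holds its "op" and its "data". step_arm: Moves the arm, as the interface text tells. Its arguments: {"type":"object","properties":{"moves":{"type":"array","items":{"type":"object","properties":{"tx":{"type":"number"},"ty":{"type":"number"},"tz":{"type":"number"},"ax":{"type":"number"},"ay":{"type":"number"},"az":{"type":"number"}}}},"gripper":{"type":"number"},"newtons":{"type":"number"}},"required":["moves"]}

```bash
mkdir -p pics
cat > h.py <<'E'
import numpy as np, cv2
from rig import r, eyes, workorder
def grab(name):
    ci=eyes.camera_info(name); p,d=eyes.grab_frame(name); return p,d,np.array(ci["intrinsics"]),np.array(ci["cam_to_world"])
def ray(u,v,K,T,z):
    c=np.array([(u-K[0,2])/K[0,0],-(v-K[1,2])/K[1,1],-1.]); w=T[:3,:3]@c; o=T[:3,3]
    return o+w*(z-o[2])/w[2]
def cloud(d,K,T):
    v,u=np.mgrid[:d.shape[0],:d.shape[1]]
    c=np.stack([(u-K[0,2])/K[0,0]*d,-(v-K[1,2])/K[1,1]*d,-d],-1)
    return c@T[:3,:3].T+T[:3,3]
def save(p,n): cv2.imwrite('pics/'+n+'.png',cv2.cvtColor(p,cv2.COLOR_RGB2BGR))
E
python3 - <<'E'
from h import *
for n in("top","scene"):
    p,d,K,T=grab(n); save(p,n+'0'); np.savez('/tmp/'+n,p=p,d=d,K=K,T=T); print(n,K.round(1).tolist(),T.round(3).tolist(),eyes.camera_info(n).keys())
print(r.sense())
E
```

```text
top [[366.4, 0.0, 317.1], [0.0, 366.4, 197.7], [0.0, 0.0, 1.0]] [[-0.015, 0.992, -0.122, 515.224], [-0.999, -0.019, -0.026, 20.631], [-0.028, 0.121, 0.992, 841.747], [0.0, 0.0, 0.0, 1.0]] dict_keys(['intrinsics', 'cam_to_world'])
scene [[393.3, 0.0, 324.7], [0.0, 393.3, 197.7], [0.0, 0.0, 1.0]] [[0.401, -0.547, 0.735, 1292.665], [0.916, 0.227, -0.331, -289.63], [0.014, 0.806, 0.592, 651.444], [0.0, 0.0, 0.0, 1.0]] dict_keys(['intrinsics', 'cam_to_world'])
{'clock': 0.1, 'qpos': array([-1.19040680e+00,  3.53601701e-01,  1.63407914e+00,  1.33757900e-05,
        1.15520901e+00, -2.38680622e-03]), 'qvel': array([ 6.83097883e-05,  7.63597503e-05, -1.31816235e-03, -9.51477068e-05,
       -6.03080805e-04,  4.10911994e-04]), 'joint_efforts': array([-1.62496497e-03, -6.06361341e+01, -3.42817426e+01, -9.57692055e-05,
        3.84594852e-03, -3.70740656e-05]), 'eef_pos': array([ 233.29444778, -579.38329458,  255.6142014 ]), 'tcp_rot': array([-3.14029549e+00, -1.53263352e-05,  3.82770913e-01]), 'contact_force': array([ 0.72177727, -0.11621845, -0.75842942]), 'wrist_torque': array([-0.04249289, -0.01527527, -0.04731716]), 'grasp_force': 0.0, 'opening': 1.0002851105288801}
```

View pics/top0.png

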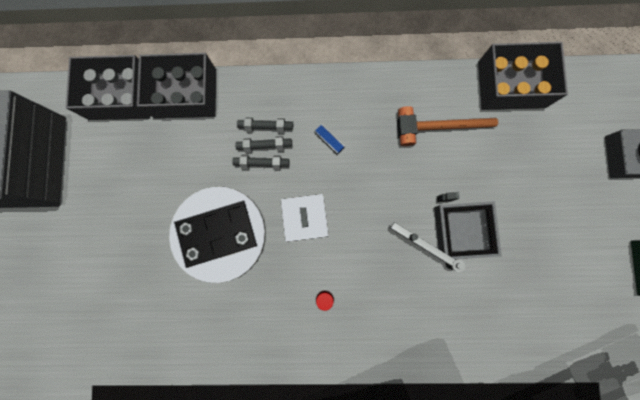

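View pics/scene0.png

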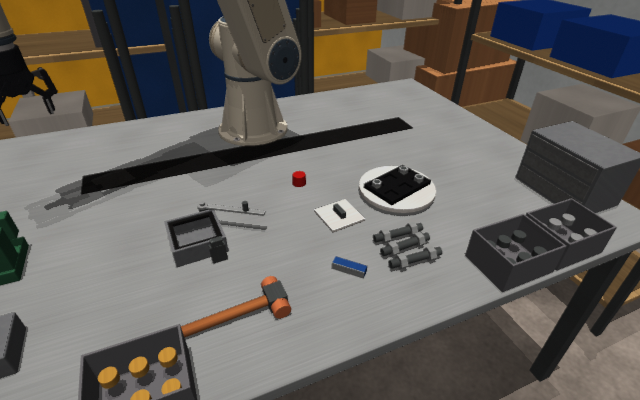

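The top view shows three nuts at about (185,229), (192,254) and (241,238). The cover is at (304,217), the case at (468,230), the latch pivot at (459,265) and the knob at (414,237). The scene view agrees with this.

Run:
```python
from h import *
f=np.load('/tmp/top.npz');p,d,K,T=[f[k] for k in'pdKT']
P=cloud(d,K,T); hsv=cv2.cvtColor(p,cv2.COLOR_RGB2HSV)
print('counter z',np.median(P[330:360,100:300,2]), 'res', P[300,200,:2]-P[300,201,:2])
def rect(m,box,z,name):
    M=np.zeros_like(m,np.uint8);u0,u1,v0,v1=box;M[v0:v1,u0:u1]=m[v0:v1,u0:u1]
    cs,_=cv2.findContours(M,cv2.RETR_EXTERNAL,cv2.CHAIN_APPROX_NONE)
    c=max(cs,key=cv2.contourArea)
    w=np.array([ray(u,v,K,T,z)[:2] for u,v in c[:,0]],np.float32)
    q=cv2.minAreaRect(w);print(name,q, 'cirle',cv2.minEnclosingCircle(w));return w
V=hsv[...,2];S=hsv[...,1]
for n,pt in dict(cover=(290,230),cnt=(350,230),tt=(178,205),tray=(215,240),rim=(437,245),fl=(468,230)).items(): print(n,p[pt[1],pt[0]],P[pt[1],pt[0]].round(0))
rect(V>215,(278,332,188,246),8,'cover')
rect(V>215,(160,272,180,288),24,'table')
rect((V<60),(160,272,190,280),37,'tray')
rect((P[...,2]>30)&(P[...,2]<52),(425,505,198,262),46,'case')
rect((P[...,2]>66),(395,430,220,250),78.5,'knob')
rect((P[...,2]>42)&(P[...,2]<58),(160,212,215,238),47,'n1')
rect((P[...,2]>42)&(P[...,2]<58),(175,212,242,265),47,'n2')
rect((P[...,2]>42)&(P[...,2]<58),(230,260,228,250),47,'n3')
a=p[180:290,160:340];b=p[180:290,380:520]
A=np.hstack([a,b]);A=cv2.resize(A,None,fx=2.5,fy=2.5,interpolation=cv2.INTER_CUBIC);save(A,'zoom')
```

```text
counter z -0.5072591717403725 res [-0.30037721  3.03756369]
cover [201 204 210] [545. 105.   9.]
cnt [153 155 151] [543. -31.   1.]
tt [153 157 152] [608. 368.  -0.]
tray [28 29 27] [525. 270.  30.]
rim [83 85 83] [ 506. -227.   -2.]
fl [119 123 121] [ 538. -296.    4.]Traceback (most recent call last):
  File "<stdin>", line 13, in <module>
  File "<stdin>", line 8, in rect
ValueError: max() iterable argument is empty
```

Run:
```python
from h import *
f=np.load('/tmp/top.npz');p,d,K,T=[f[k] for k in'pdKT']
P=cloud(d,K,T); hsv=cv2.cvtColor(p,cv2.COLOR_RGB2HSV)
def rect(m,box,z,name):
    M=np.zeros(m.shape,np.uint8);u0,u1,v0,v1=box;M[v0:v1,u0:u1]=m[v0:v1,u0:u1]
    cs,_=cv2.findContours(M,cv2.RETR_EXTERNAL,cv2.CHAIN_APPROX_NONE)
    if not cs: print(name,'none');return
    c=max(cs,key=cv2.contourArea)
    w=np.array([ray(u,v,K,T,z)[:2] for u,v in c[:,0]],np.float32)
    q=cv2.minAreaRect(w);print(name,np.round(q[0],1),np.round(q[1],1),round(q[2],1), 'circle',np.round(cv2.minEnclosingCircle(w)[0],1))
V=hsv[...,2]
rect(V>180,(278,332,188,246),8,'cover')
rect((P[...,2]>15)&(V>120),(160,272,180,288),24,'table')
rect((V<70)&(P[...,2]>25),(160,272,190,280),37,'tray')
rect((P[...,2]>30)&(P[...,2]<52),(436,505,202,262),46,'case')
rect((P[...,2]>66),(395,430,220,250),78.5,'knob')
rect((P[...,2]>52),(440,470,250,280),62,'pivot')
for n,b in dict(n1=(170,205,215,240),n2=(178,205,242,265),n3=(230,260,228,250)).items(): rect((P[...,2]>42)&(V>90),b,47,n)
a=p[180:290,160:340];b=p[180:290,380:520]
A=np.hstack([a,b]);A=cv2.resize(A,None,fx=2.5,fy=2.5,interpolation=cv2.INTER_CUBIC);save(A,'zoom')
```

```text
cover [573.7  73.2] [96.6 98.1] 6.2 circle [574.1  73.5]
table [538.6 268.3] [212.9 211.9] 89.3 circle [539.2 267.8]
tray [538.7 268.2] [102.8 160.4] 16.2 circle [538.8 268.8]
case [ 537.3 -283.4] [117.9 122.9] 2.8 circle [ 537.6 -283.1]
knob [ 524.7 -158.5] [14.4 10.2] 89.1 circle [ 524.7 -158.2]
pivot [ 471.8 -235.4] [59.7 25.2] 64.3 circle [ 476.2 -237.5]
n1 [550.5 329.9] [25.1 23.2] 13.1 circle [551.1 330.3]
n2 [496.2 313.8] [23.3 24.2] 79.8 circle [495.8 313.7]
n3 [528.3 206.4] [23.3 24.3] 44.5 circle [528.5 206.7]
```

View pics/zoom.png

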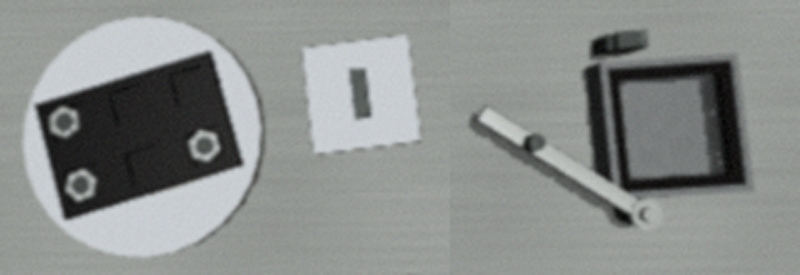

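>>> {"op": "step_arm", "data": {"moves": [{"az": 0.105}, {"az": 0.105}, {"tx": 0.98, "ty": -0.86}, {"tx": 0.98, "ty": -0.86}, {"tx": 0.98, "ty": -0.86}]}}

```text
schema error: expected keys tx, ty, tz, ax, ay, az
```

>>> {"op": "step_arm", "data": {"moves": [{"tx": 0.98, "ty": -0.86}, {"tx": 0.98, "ty": -0.86}, {"tx": 0.98, "ty": -0.86}, {"tx": 0.98, "ty": -0.86}, {"tx": 0.98, "ty": -0.86}]}}

```text
schema error: expected keys tx, ty, tz, ax, ay, az
```

>>> {"op": "step_arm", "data": {"moves": [{"tx": 0.98, "ty": -0.86}, {"tx": 0.98, "ty": -0.86}, {"tx": 0.98, "ty": -0.86}, {"tx": 0.98, "ty": -0.86}, {"tx": 0.98, "ty": -0.86}]}}

```text
schema error: expected keys tx, ty, tz, ax, ay, az
```

>>> {"op": "step_arm", "data": {"moves": [{}, {}]}}

```text
schema error: expected keys tx, ty, tz, ax, ay, az
```

Run:
```python
from h import *
p,d,K,T=grab('wrist');save(p,'w_case');np.savez('/tmp/wcase',p=p,d=d,K=K,T=T);print(K.tolist(),T.round(3).tolist());s=r.sense();print(s['eef_pos'],s['tcp_rot'],s['clock'])
```

```text
[[345.55334024351777, 0.0, 320.24799107518896], [0.0, 345.55334024351777, 201.90103504806925], [0.0, 0.0, 1.0]] [[0.373, 0.892, 0.254, 297.876], [-0.928, 0.359, 0.101, -553.191], [-0.001, -0.274, 0.962, 373.412], [0.0, 0.0, 0.0, 1.0]]
[ 233.32644919 -579.45292784  255.73287728] [-3.14050799e+00 -1.66947699e-05  3.82793480e-01] 0.15
```

View pics/w_case.png

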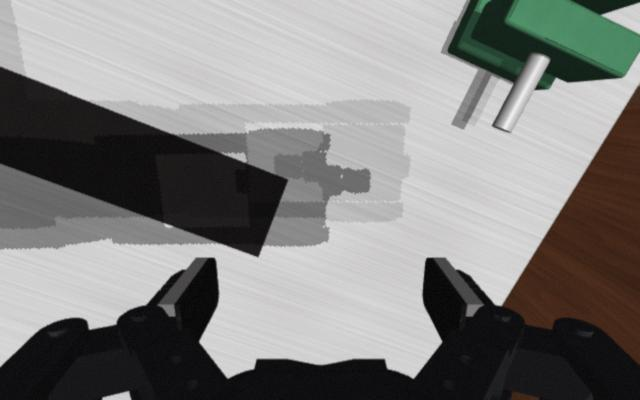

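The wrist view shows bare counter between the fingers at about (215,300) and (430,300). The move call was refused because every row needs all six keys.

>>> {"op": "step_arm", "data": {"moves": [{"tx": 0, "ty": 0, "tz": 0, "ax": 0, "ay": 0, "az": 0.105}, {"tx": 0, "ty": 0, "tz": 0, "ax": 0, "ay": 0, "az": 0.105}, {"tx": 0.98, "ty": -0.86, "tz": 0, "ax": 0, "ay": 0, "az": 0}, {"tx": 0.98, "ty": -0.86, "tz": 0, "ax": 0, "ay": 0, "az": 0}, {"tx": 0.98, "ty": -0.86, "tz": 0, "ax": 0, "ay": 0, "az": 0}]}}

```text
clock: 0.78
eef_pos: [303.9, -510.7, 256.0]
tcp_rot: [-3.141, 0.0, 0.053]
contact_force: [-0.2, -0.4, -0.4]
opening: 1.003
grasp_force: 0.0
```

>>> {"op": "step_arm", "data": {"moves": [{"tx": 0.98, "ty": -0.86, "tz": 0, "ax": 0, "ay": 0, "az": 0}, {"tx": 0.98, "ty": -0.86, "tz": 0, "ax": 0, "ay": 0, "az": 0}, {"tx": 0.98, "ty": -0.86, "tz": 0, "ax": 0, "ay": 0, "az": 0}, {"tx": 0.98, "ty": -0.86, "tz": 0, "ax": 0, "ay": 0, "az": 0}, {"tx": 0.98, "ty": -0.86, "tz": 0, "ax": 0, "ay": 0, "az": 0}]}}

```text
clock: 1.4
eef_pos: [420.7, -396.7, 256.1]
tcp_rot: [-3.141, 0.0, 0.053]
contact_force: [0.5, 0.1, 0.5]
opening: 0.997
grasp_force: 0.0
```

>>> {"op": "step_arm", "data": {"moves": [{"tx": 0.98, "ty": -0.86, "tz": 0, "ax": 0, "ay": 0, "az": 0}, {"tx": 0.98, "ty": -0.86, "tz": 0, "ax": 0, "ay": 0, "az": 0}, {"tx": 0.98, "ty": -0.86, "tz": 0, "ax": 0, "ay": 0, "az": 0}, {"tx": 0.98, "ty": -0.86, "tz": 0, "ax": 0, "ay": 0, "az": 0}, {"tx": 0.98, "ty": -0.86, "tz": 0, "ax": 0, "ay": 0, "az": 0}]}}

```text
clock: 2.02
eef_pos: [537.3, -282.9, 256.0]
tcp_rot: [-3.141, 0.0, 0.053]
contact_force: [0.7, 0.1, -0.6]
opening: 0.998
grasp_force: 0.0
```

>>> {"op": "step_arm", "data": {"moves": [{"tx": 0, "ty": 0, "tz": 0, "ax": 0, "ay": 0, "az": 0}, {"tx": 0, "ty": 0, "tz": 0, "ax": 0, "ay": 0, "az": 0}]}}

```text
clock: 2.28
eef_pos: [536.3, -283.9, 256.0]
tcp_rot: [-3.142, 0.001, 0.053]
contact_force: [0.4, -0.0, -1.0]
opening: 0.999
grasp_force: 0.0
```

Run:
```python
from h import *
p,d,K,T=grab('wrist');save(p,'w_case');np.savez('/tmp/wcase',p=p,d=d,K=K,T=T);print(T.round(3).tolist());s=r.sense();print(s['eef_pos'],s['tcp_rot'],s['clock'])
```

```text
[[0.053, 0.96, 0.274, 605.812], [-0.999, 0.051, 0.015, -279.724], [0.0, -0.274, 0.962, 373.718], [0.0, 0.0, 0.0, 1.0]]
[ 536.09353322 -284.20694366  256.09403433] [-3.14155461e+00  6.69835594e-04  5.26867085e-02] 2.325
```

View pics/w_case.png

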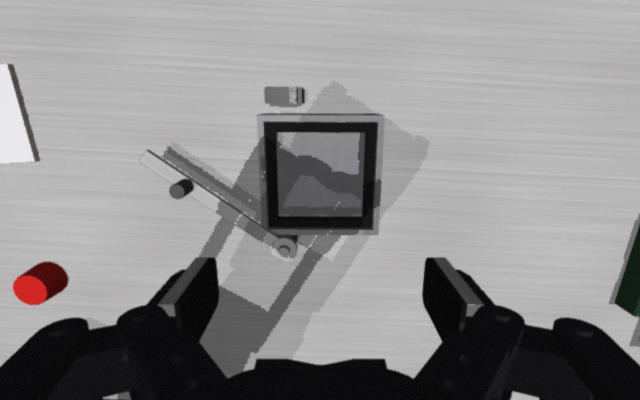

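The case's rim corners are at about (259,115), (384,114) and (378,235). The catch is at (285,96), the pivot at (285,247) and the knob top at (181,190). Next I'll move over the tray.

>>> {"op": "step_arm", "data": {"moves": [{"tx": 0.06, "ty": -1, "tz": 0, "ax": 0, "ay": 0, "az": 0}, {"tx": 0.06, "ty": -1, "tz": 0, "ax": 0, "ay": 0, "az": 0}, {"tx": 0.06, "ty": -1, "tz": 0, "ax": 0, "ay": 0, "az": 0}, {"tx": 0.06, "ty": -1, "tz": 0, "ax": 0, "ay": 0, "az": 0}, {"tx": 0.06, "ty": -1, "tz": 0, "ax": 0, "ay": 0, "az": 0}]}}

```text
clock: 2.95
eef_pos: [536.9, -157.3, 256.4]
tcp_rot: [-3.141, 0.0, 0.052]
contact_force: [-0.0, 0.2, -0.1]
opening: 1.0
grasp_force: 0.0
```

>>> {"op": "step_arm", "data": {"moves": [{"tx": 0.06, "ty": -1, "tz": 0, "ax": 0, "ay": 0, "az": 0}, {"tx": 0.06, "ty": -1, "tz": 0, "ax": 0, "ay": 0, "az": 0}, {"tx": 0.06, "ty": -1, "tz": 0, "ax": 0, "ay": 0, "az": 0}, {"tx": 0.06, "ty": -1, "tz": 0, "ax": 0, "ay": 0, "az": 0}, {"tx": 0.06, "ty": -1, "tz": 0, "ax": 0, "ay": 0, "az": 0}]}}

```text
clock: 3.58
eef_pos: [537.7, -32.2, 256.4]
tcp_rot: [-3.141, 0.0, 0.052]
contact_force: [-0.4, -0.4, 0.5]
opening: 0.999
grasp_force: 0.0
```

>>> {"op": "step_arm", "data": {"moves": [{"tx": 0.06, "ty": -1, "tz": 0, "ax": 0, "ay": 0, "az": 0}, {"tx": 0.06, "ty": -1, "tz": 0, "ax": 0, "ay": 0, "az": 0}, {"tx": 0.06, "ty": -1, "tz": 0, "ax": 0, "ay": 0, "az": 0}, {"tx": 0.06, "ty": -1, "tz": 0, "ax": 0, "ay": 0, "az": 0}, {"tx": 0.06, "ty": -1, "tz": 0, "ax": 0, "ay": 0, "az": 0}]}}

```text
clock: 4.2
eef_pos: [538.5, 92.8, 256.3]
tcp_rot: [-3.141, 0.0, 0.052]
contact_force: [1.3, 0.1, 0.3]
opening: 0.998
grasp_force: 0.0
```

>>> {"op": "step_arm", "data": {"moves": [{"tx": 0.06, "ty": -1, "tz": 0, "ax": 0, "ay": 0, "az": 0}, {"tx": 0.06, "ty": -1, "tz": 0, "ax": 0, "ay": 0, "az": 0}, {"tx": 0.06, "ty": -1, "tz": 0, "ax": 0, "ay": 0, "az": 0}, {"tx": 0.06, "ty": -1, "tz": 0, "ax": 0, "ay": 0, "az": 0}, {"tx": 0.06, "ty": -1, "tz": 0, "ax": 0, "ay": 0, "az": 0}]}}

```text
clock: 4.82
eef_pos: [539.3, 217.9, 256.4]
tcp_rot: [-3.141, 0.0, 0.052]
contact_force: [0.2, 0.5, -0.7]
opening: 0.997
grasp_force: 0.0
```

>>> {"op": "step_arm", "data": {"moves": [{"tx": 0.06, "ty": -1, "tz": 0, "ax": 0, "ay": 0, "az": 0}, {"tx": 0, "ty": -1, "tz": 0, "ax": 0, "ay": 0, "az": 0}, {"tx": 0, "ty": 0, "tz": 0, "ax": 0, "ay": 0, "az": 0}, {"tx": 0, "ty": 0, "tz": 0, "ax": 0, "ay": 0, "az": 0}, {"tx": 0, "ty": 0, "tz": 0, "ax": 0, "ay": 0, "az": 0}]}}

```text
clock: 5.45
eef_pos: [538.9, 266.3, 256.3]
tcp_rot: [3.141, 0.0, 0.052]
contact_force: [0.8, 0.0, -0.2]
opening: 0.995
grasp_force: 0.0
```

```bash
cat >> h.py <<'E'
def rectw(p,d,K,T,m,z,name,minA=0):
    M=m.astype(np.uint8)
    cs,_=cv2.findContours(M,cv2.RETR_EXTERNAL,cv2.CHAIN_APPROX_NONE)
    for c in sorted(cs,key=cv2.contourArea)[::-1]:
        if cv2.contourArea(c)<minA: break
        w=np.array([ray(u,v,K,T,z)[:2] for u,v in c[:,0]],np.float32)
        q=cv2.minAreaRect(w);print(name,np.round(q[0],1),np.round(q[1],1),round(q[2],1),'circ',np.round(cv2.minEnclosingCircle(w)[0],1),'px',c[:,0].mean(0).round(), flush=True)
E
python3 - <<'E'
from h import *
p,d,K,T=grab('wrist');save(p,'w_tray');np.savez('/tmp/wtray',p=p,d=d,K=K,T=T);s=r.sense();print(s['eef_pos'],s['tcp_rot'],s['clock'])
P=cloud(d,K,T)
V=p.max(-1); ok=np.zeros(V.shape,bool);ok[:255]=1
rectw(p,d,K,T,ok&(P[...,2]>42)&(P[...,2]<56)&(V>60),47,'nut',60)
rectw(p,d,K,T,ok&(P[...,2]>33)&(P[...,2]<60),37,'tray',600)
f=np.load('/tmp/wcase.npz');p,d,K,T=[f[k] for k in'pdKT'];P=cloud(d,K,T)
ok[:]=0;ok[80:250,140:400]=1
rectw(p,d,K,T,ok&(abs(P[...,2]-46)<2.2),46,'rim',300)
rectw(p,d,K,T,ok&(P[...,2]>74),78.5,'knob',30)
rectw(p,d,K,T,ok&(P[...,2]>58)&(P[...,2]<66),62,'pivot/catch',30)
for n,(x0,x1,y0,y1) in dict(xm=(475,500,-300,-270),xp=(575,605,-300,-270),yp=(520,560,-240,-210),ym=(520,560,-350,-330)).items():
    q=P[(abs(P[...,2]-46)<1.5)&(P[...,0]>x0)&(P[...,0]<x1)&(P[...,1]>y0)&(P[...,1]<y1)]
    if len(q): print(n,len(q),q.min(0).round(1),q.max(0).round(1))
E
```

```text
[539.01218005 266.33461444 256.3504268 ] [3.14146588e+00 7.95245462e-05 5.20849921e-02] 5.5
nut [552.2 332.7] [23.8 27.4] 36.2 circ [552.3 332.8] px [252. 161.]
nut [529.4 209.4] [27.1 24.2] 15.9 circ [529.4 209.3] px [378. 191.]
nut [497.5 316.3] [24.1 27.1] 79.4 circ [497.4 316.7] px [268. 217.]
tray [540.  271.3] [106.2 162. ] 16.1 circ [540.3 271.6] px [317. 171.]
rim [ 537.  -283.5] [119. 118.] 2.8 circ [ 537.6 -283.6] px [321. 172.]
knob [ 525.7 -158.5] [13.1 15.4] 45.5 circ [ 525.6 -158.5] px [178. 190.]
pivot/catch [ 611.8 -245.8] [13.2 25.9] 3.0 circ [ 612.  -245.8] px [281.  94.]
pivot/catch [ 527.8 -161.3] [13.4  7.4] 35.0 circ [ 526.2 -158.9] px [188. 184.]
xm 185 [ 477.8 -299.5   44.5] [ 494.5 -270.1   47.5]
xp 196 [ 580.6 -299.8   44.6] [ 596.6 -270.    47.5]
yp 261 [ 520.  -239.7   44.5] [ 559.6 -224.1   47.4]
ym 262 [ 520.1 -343.2   44.5] [ 559.9 -330.3   47.4]
```

View pics/w_tray.png

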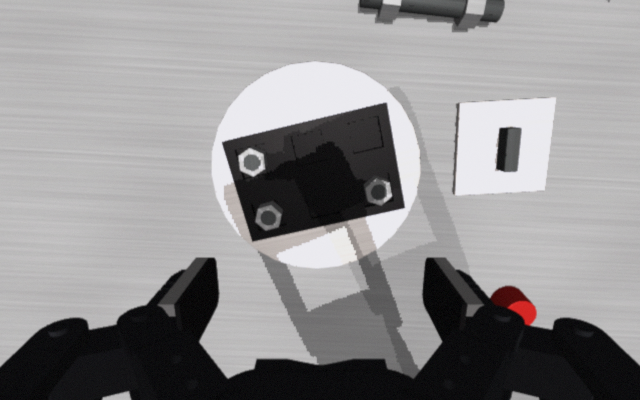

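The nuts are at (252,161), (268,217) and (378,191), and the cover is undisturbed at (505,146). I'll drop to a close look over nut 1 with the gripper partly closed.

>>> {"op": "step_arm", "data": {"moves": [{"tx": 0.16, "ty": -0.64, "tz": 1, "ax": 0, "ay": 0, "az": 0}, {"tx": 0.16, "ty": -0.64, "tz": 1, "ax": 0, "ay": 0, "az": 0}, {"tx": 0.16, "ty": -0.64, "tz": 1, "ax": 0, "ay": 0, "az": 0}, {"tx": 0.16, "ty": -0.64, "tz": 1, "ax": 0, "ay": 0, "az": 0}, {"tx": 0, "ty": 0, "tz": 0, "ax": 0, "ay": 0, "az": -0.035}], "gripper": 0.5}}

```text
clock: 6.12
eef_pos: [550.8, 331.6, 153.9]
tcp_rot: [3.14, 0.003, 0.109]
contact_force: [0.1, 0.4, 0.5]
opening: 0.496
grasp_force: 0.0
```

>>> {"op": "step_arm", "data": {"moves": [{"tx": 0, "ty": 0, "tz": 0, "ax": 0, "ay": 0, "az": 0}, {"tx": 0, "ty": 0, "tz": 0, "ax": 0, "ay": 0, "az": 0}, {"tx": 0, "ty": 0, "tz": 0, "ax": 0, "ay": 0, "az": 0}]}}

```text
clock: 6.5
eef_pos: [551.9, 331.6, 156.8]
tcp_rot: [-3.141, -0.001, 0.107]
contact_force: [0.3, -0.2, 1.1]
opening: 0.496
grasp_force: 0.0
```

Run:
```python
from h import *
p,d,K,T=grab('wrist');save(p,'w_n1');np.savez('/tmp/wn1',p=p,d=d,K=K,T=T);s=r.sense();print(s['eef_pos'],s['tcp_rot'],s['opening'])
P=cloud(d,K,T)
V=p.max(-1); ok=np.zeros(V.shape,bool);ok[:300]=1
rectw(p,d,K,T,ok&(P[...,2]>42)&(P[...,2]<52)&(V>60),47,'nut',60)
rectw(p,d,K,T,ok&(P[...,2]>33)&(P[...,2]<60),37,'tray',600)
F=P[(P[...,2]>80)&(d>0)];print('finger low pts z',np.percentile(F[:,2],[0,.5,1,2]),)
t=F[F[:,2]<np.percentile(F[:,2],2)];print(t.min(0),t.max(0))
```

```text
[551.87060543 331.69400987 156.7465411 ] [-3.14128258e+00 -6.06941654e-04  1.07051342e-01] 0.4989366349026492
nut [552.5 332.9] [28.  23.6] 5.3 circ [552.5 333. ] px [319. 207.]
nut [529.5 209.4] [28. 25.] 75.2 circ [530.1 209.8] px [487. 255.]
nut [497.4 317. ] [25.2 27.1] 18.8 circ [497.3 316.7] px [333. 281.]
tray [540.3 271.5] [107.1 162.1] 16.1 circ [540.1 271.5] px [403. 224.]
finger low pts z [133.12248422 139.63079287 142.48325094 147.36781742]
[539.23180964 298.02385308 133.12248422] [566.67972205 367.5959336  147.36687645]
```

View pics/w_n1.png

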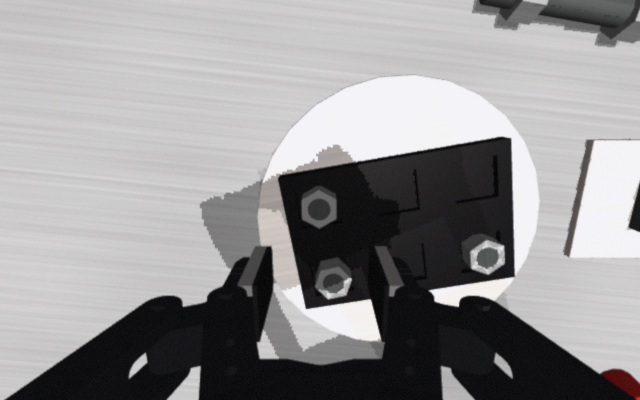

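The wrist view has nut 1 at (319,207), centred between the fingers, with its flats square to them. The fingertips sit about 24 mm below the TCP.

>>> {"op": "step_arm", "data": {"moves": [{"tx": 0, "ty": 0, "tz": 0.92, "ax": 0, "ay": 0, "az": 0}, {"tx": 0, "ty": 0, "tz": 0.92, "ax": 0, "ay": 0, "az": 0}, {"tx": 0, "ty": 0, "tz": 0.92, "ax": 0, "ay": 0, "az": 0}, {"tx": 0, "ty": 0, "tz": 0.92, "ax": 0, "ay": 0, "az": 0}, {"tx": 0, "ty": 0, "tz": 0, "ax": 0, "ay": 0, "az": 0}]}}

```text
clock: 7.18
eef_pos: [550.6, 331.1, 62.9]
tcp_rot: [3.14, 0.003, 0.108]
contact_force: [-0.6, -0.2, 0.4]
opening: 0.502
grasp_force: 0.0
```

>>> {"op": "step_arm", "data": {"moves": [{"tx": 0, "ty": 0, "tz": 0, "ax": 0, "ay": 0, "az": 0}, {"tx": 0, "ty": 0, "tz": 0, "ax": 0, "ay": 0, "az": 0}, {"tx": 0, "ty": 0, "tz": 0, "ax": 0, "ay": 0, "az": 0}, {"tx": 0, "ty": 0, "tz": 0, "ax": 0, "ay": 0, "az": 0}, {"tx": 0, "ty": 0, "tz": 0, "ax": 0, "ay": 0, "az": 0}], "gripper": 0, "newtons": 60}}

```text
clock: 7.8
eef_pos: [552.4, 332.3, 65.6]
tcp_rot: [-3.141, -0.002, 0.108]
contact_force: [-0.3, -0.9, 6.6]
opening: 0.254
grasp_force: 59.5
```

>>> {"op": "step_arm", "data": {"moves": [{"tx": 0, "ty": 0, "tz": -0.4, "ax": 0, "ay": 0, "az": 0}, {"tx": 0, "ty": 0, "tz": -0.6, "ax": 0, "ay": 0, "az": 0}, {"tx": 0, "ty": 0, "tz": -1, "ax": 0, "ay": 0, "az": 0}, {"tx": 0, "ty": 0, "tz": -1, "ax": 0, "ay": 0, "az": 0}, {"tx": 0, "ty": 0, "tz": 0, "ax": 0, "ay": 0, "az": 0}]}}

```text
clock: 8.43
eef_pos: [553.0, 332.7, 142.2]
tcp_rot: [-3.14, -0.004, 0.108]
contact_force: [0.5, 0.4, -0.7]
opening: 0.254
grasp_force: 58.8
```

>>> {"op": "step_arm", "data": {"moves": [{"tx": -0.03, "ty": 0.5, "tz": 0, "ax": 0, "ay": 0, "az": 0.037}, {"tx": -0.03, "ty": 1, "tz": 0, "ax": 0, "ay": 0, "az": 0}, {"tx": -0.03, "ty": 1, "tz": 0, "ax": 0, "ay": 0, "az": 0}, {"tx": -0.03, "ty": 1, "tz": 0, "ax": 0, "ay": 0, "az": 0}, {"tx": -0.03, "ty": 1, "tz": 0, "ax": 0, "ay": 0, "az": 0}]}}

```text
clock: 9.05
eef_pos: [553.9, 217.0, 139.0]
tcp_rot: [3.141, 0.001, 0.05]
contact_force: [-0.1, 0.4, 0.2]
opening: 0.256
grasp_force: 58.8
```

>>> {"op": "step_arm", "data": {"moves": [{"tx": -0.03, "ty": 1, "tz": 0, "ax": 0, "ay": 0, "az": 0}, {"tx": -0.03, "ty": 1, "tz": 0, "ax": 0, "ay": 0, "az": 0}, {"tx": -0.03, "ty": 1, "tz": 0, "ax": 0, "ay": 0, "az": 0}, {"tx": -0.03, "ty": 1, "tz": 0, "ax": 0, "ay": 0, "az": 0}, {"tx": -0.03, "ty": 1, "tz": 0, "ax": 0, "ay": 0, "az": 0}]}}

```text
clock: 9.68
eef_pos: [556.1, 92.0, 139.1]
tcp_rot: [3.141, 0.001, 0.05]
contact_force: [-0.6, -0.2, -0.1]
opening: 0.256
grasp_force: 58.8
```

>>> {"op": "step_arm", "data": {"moves": [{"tx": -0.03, "ty": 1, "tz": 0, "ax": 0, "ay": 0, "az": 0}, {"tx": -0.03, "ty": 1, "tz": 0, "ax": 0, "ay": 0, "az": 0}, {"tx": -0.03, "ty": 1, "tz": 0, "ax": 0, "ay": 0, "az": 0}, {"tx": -0.03, "ty": 1, "tz": 0, "ax": 0, "ay": 0, "az": 0}, {"tx": -0.03, "ty": 1, "tz": 0, "ax": 0, "ay": 0, "az": 0}]}}

```text
clock: 10.3
eef_pos: [558.3, -32.8, 139.1]
tcp_rot: [3.142, 0.001, 0.05]
contact_force: [0.3, -0.9, 0.3]
opening: 0.253
grasp_force: 58.8
```

>>> {"op": "step_arm", "data": {"moves": [{"tx": -0.03, "ty": 1, "tz": 0, "ax": 0, "ay": 0, "az": 0}, {"tx": -0.03, "ty": 1, "tz": 0, "ax": 0, "ay": 0, "az": 0}, {"tx": -0.03, "ty": 1, "tz": 0, "ax": 0, "ay": 0, "az": 0}, {"tx": -0.03, "ty": 1, "tz": 0, "ax": 0, "ay": 0, "az": 0}, {"tx": -0.03, "ty": 1, "tz": 0, "ax": 0, "ay": 0, "az": 0}]}}

```text
clock: 10.92
eef_pos: [560.5, -157.7, 139.0]
tcp_rot: [-3.141, 0.001, 0.05]
contact_force: [0.2, -0.7, -0.0]
opening: 0.25
grasp_force: 58.8
```

>>> {"op": "step_arm", "data": {"moves": [{"tx": -0.03, "ty": 1, "tz": 0, "ax": 0, "ay": 0, "az": 0}, {"tx": -0.03, "ty": 1, "tz": 0, "ax": 0, "ay": 0, "az": 0}, {"tx": -0.03, "ty": 1, "tz": 0, "ax": 0, "ay": 0, "az": 0}, {"tx": -0.03, "ty": 1, "tz": 0, "ax": 0, "ay": 0, "az": 0}, {"tx": 0, "ty": 0, "tz": 0, "ax": 0, "ay": 0, "az": 0}]}}

```text
clock: 11.55
eef_pos: [563.0, -258.0, 139.2]
tcp_rot: [3.141, -0.0, 0.048]
contact_force: [0.5, 1.0, -1.2]
opening: 0.256
grasp_force: 58.8
```

>>> {"op": "step_arm", "data": {"moves": [{"tx": 0, "ty": 1, "tz": 0, "ax": 0, "ay": 0, "az": 0}, {"tx": 0, "ty": 0, "tz": 0.9, "ax": 0, "ay": 0, "az": 0}, {"tx": 0, "ty": 0, "tz": 0.9, "ax": 0, "ay": 0, "az": 0}, {"tx": 0, "ty": 0, "tz": 0.9, "ax": 0, "ay": 0, "az": 0}, {"tx": 0, "ty": 0, "tz": 0.8, "ax": 0, "ay": 0, "az": 0}]}}

```text
clock: 12.18
eef_pos: [564.8, -281.2, 50.8]
tcp_rot: [-3.142, 0.0, 0.05]
contact_force: [-0.6, -0.8, -1.3]
opening: 0.25
grasp_force: 58.9
```

>>> {"op": "step_arm", "data": {"moves": [{"tx": 0, "ty": 0, "tz": 0, "ax": 0, "ay": 0, "az": 0}, {"tx": 0, "ty": 0, "tz": 0, "ax": 0, "ay": 0, "az": 0}]}}

```text
clock: 12.42
eef_pos: [565.3, -281.1, 52.3]
tcp_rot: [3.141, -0.001, 0.05]
contact_force: [0.3, 0.5, -0.1]
opening: 0.251
grasp_force: 58.9
```

>>> {"op": "step_arm", "data": {"moves": [{"tx": 0, "ty": 0, "tz": 0, "ax": 0, "ay": 0, "az": 0}, {"tx": 0, "ty": 0, "tz": 0, "ax": 0, "ay": 0, "az": 0}, {"tx": 0, "ty": 0, "tz": 0, "ax": 0, "ay": 0, "az": 0}], "gripper": 0.42}}

```text
clock: 12.8
eef_pos: [565.1, -280.9, 52.2]
tcp_rot: [3.141, -0.001, 0.05]
contact_force: [1.0, -0.9, 0.7]
opening: 0.425
grasp_force: 0.0
```

>>> {"op": "step_arm", "data": {"moves": [{"tx": 0, "ty": 0, "tz": -1, "ax": 0, "ay": 0, "az": 0}, {"tx": 0, "ty": 0, "tz": -1, "ax": 0, "ay": 0, "az": 0}, {"tx": 0, "ty": 0, "tz": -1, "ax": 0, "ay": 0, "az": 0}, {"tx": 0, "ty": 0, "tz": -1, "ax": 0, "ay": 0, "az": 0}, {"tx": 0, "ty": 0, "tz": 0, "ax": 0, "ay": 0, "az": 0}]}}

```text
clock: 13.42
eef_pos: [566.1, -281.4, 153.9]
tcp_rot: [3.14, -0.003, 0.05]
contact_force: [-0.2, -0.2, -0.5]
opening: 0.416
grasp_force: 0.0
```

Run:
```python
from h import *
p,d,K,T=grab('wrist');s=r.sense();print(s['eef_pos'],s['tcp_rot'],s['opening'])
P=cloud(d,K,T);V=p.max(-1)
m=(abs(P[...,2]-20)<3)&(abs(P[...,0]-537)<45)&(abs(P[...,1]+284)<45)
print(m.sum());rectw(p,d,K,T,m,20,'nut in case',60)
m=(abs(P[...,2]-46)<1.8)&(abs(P[...,0]-537)<65)&(abs(P[...,1]+284)<65)
rectw(p,d,K,T,m,46,'rim',100)
```

```text
[ 565.29179223 -280.96472686  152.46555547] [ 3.14073860e+00 -1.54920090e-03  4.97944141e-02] 0.42076849691381635
795
nut in case [ 563.2 -280.8] [22.9 23.6] 2.8 circ [ 565.4 -280.9] px [320. 201.]
rim [ 558.4 -282.4] [ 76.3 118.1] 2.8 circ [ 558.4 -282.6] px [322. 197.]
rim [ 482.4 -285.5] [ 6.9 69.9] 2.7 circ [ 479.  -285.7] px [320. 317.]
```

>>> {"op": "step_arm", "data": {"moves": [{"tx": -0.023, "ty": -0.98, "tz": 0, "ax": 0, "ay": 0, "az": 0}, {"tx": -0.023, "ty": -0.98, "tz": 0, "ax": 0, "ay": 0, "az": 0}, {"tx": -0.023, "ty": -0.98, "tz": 0, "ax": 0, "ay": 0, "az": 0}, {"tx": -0.023, "ty": -0.98, "tz": 0, "ax": 0, "ay": 0, "az": 0}, {"tx": -0.023, "ty": -0.98, "tz": 0, "ax": 0, "ay": 0, "az": 0}], "gripper": 0.5}}

```text
clock: 14.1
eef_pos: [555.5, -156.2, 151.5]
tcp_rot: [-3.141, 0.001, 0.051]
contact_force: [0.2, -0.2, -0.1]
opening: 0.5
grasp_force: 0.0
```

>>> {"op": "step_arm", "data": {"moves": [{"tx": -0.023, "ty": -0.98, "tz": 0, "ax": 0, "ay": 0, "az": 0}, {"tx": -0.023, "ty": -0.98, "tz": 0, "ax": 0, "ay": 0, "az": 0}, {"tx": -0.023, "ty": -0.98, "tz": 0, "ax": 0, "ay": 0, "az": 0}, {"tx": -0.023, "ty": -0.98, "tz": 0, "ax": 0, "ay": 0, "az": 0}, {"tx": -0.023, "ty": -0.98, "tz": 0, "ax": 0, "ay": 0, "az": 0}]}}

```text
clock: 14.72
eef_pos: [546.2, -34.2, 151.6]
tcp_rot: [-3.141, 0.0, 0.051]
contact_force: [0.3, -0.5, -0.3]
opening: 0.5
grasp_force: 0.0
```

>>> {"op": "step_arm", "data": {"moves": [{"tx": -0.023, "ty": -0.98, "tz": 0, "ax": 0, "ay": 0, "az": 0}, {"tx": -0.023, "ty": -0.98, "tz": 0, "ax": 0, "ay": 0, "az": 0}, {"tx": -0.023, "ty": -0.98, "tz": 0, "ax": 0, "ay": 0, "az": 0}, {"tx": -0.023, "ty": -0.98, "tz": 0, "ax": 0, "ay": 0, "az": 0}, {"tx": -0.023, "ty": -0.98, "tz": 0, "ax": 0, "ay": 0, "az": 0}]}}

```text
clock: 15.35
eef_pos: [537.0, 87.8, 151.6]
tcp_rot: [-3.142, 0.0, 0.051]
contact_force: [-0.5, 0.3, -0.4]
opening: 0.503
grasp_force: 0.0
```

>>> {"op": "step_arm", "data": {"moves": [{"tx": -0.023, "ty": -0.98, "tz": 0, "ax": 0, "ay": 0, "az": 0}, {"tx": -0.023, "ty": -0.98, "tz": 0, "ax": 0, "ay": 0, "az": 0}, {"tx": -0.023, "ty": -0.98, "tz": 0, "ax": 0, "ay": 0, "az": 0}, {"tx": -0.023, "ty": -0.98, "tz": 0, "ax": 0, "ay": 0, "az": 0}, {"tx": -0.023, "ty": -0.98, "tz": 0, "ax": 0, "ay": 0, "az": 0}]}}

```text
clock: 15.98
eef_pos: [527.7, 209.9, 151.6]
tcp_rot: [3.142, 0.0, 0.051]
contact_force: [0.1, -0.4, -0.7]
opening: 0.5
grasp_force: 0.0
```

>>> {"op": "step_arm", "data": {"moves": [{"tx": 0, "ty": 0, "tz": 0, "ax": 0, "ay": 0, "az": -0.07}, {"tx": 0, "ty": 0, "tz": 0, "ax": 0, "ay": 0, "az": -0.07}, {"tx": 0, "ty": 0, "tz": 0, "ax": 0, "ay": 0, "az": 0}, {"tx": 0, "ty": 0, "tz": 0, "ax": 0, "ay": 0, "az": 0}, {"tx": 0, "ty": 0, "tz": 0, "ax": 0, "ay": 0, "az": 0}]}}

```text
clock: 16.6
eef_pos: [528.8, 208.2, 151.8]
tcp_rot: [-3.142, 0.0, 0.268]
contact_force: [0.1, -0.5, 0.9]
opening: 0.499
grasp_force: 0.0
```

```bash
cat >> h.py <<'E'
def nutlook():
    p,d,K,T=grab('wrist');s=r.sense();print(s['eef_pos'].round(1),s['tcp_rot'].round(3),s['opening'])
    P=cloud(d,K,T);V=p.max(-1)
    m=(P[...,2]>42)&(P[...,2]<52)&(V>60);m[300:]=0
    rectw(p,d,K,T,m,47,'nut',100)
    return p,d,K,T,P
E
python3 -c "from h import *;nutlook()"
```

```text
[528.9 208.1 151.8] [-3.142  0.     0.269] 0.49935237401800703
nut [497.7 316.5] [25.2 28. ] 19.7 circ [497.5 315.8] px [155. 212.]
nut [529.3 209.6] [27.5 23.1] 15.4 circ [529.4 209.4] px [319. 210.]
```

>>> {"op": "step_arm", "data": {"moves": [{"tx": 0.02, "ty": -0.04, "tz": 0.85, "ax": 0, "ay": 0, "az": 0}, {"tx": 0, "ty": 0, "tz": 0.85, "ax": 0, "ay": 0, "az": 0}, {"tx": 0, "ty": 0, "tz": 0.85, "ax": 0, "ay": 0, "az": 0}, {"tx": 0, "ty": 0, "tz": 0.85, "ax": 0, "ay": 0, "az": 0}, {"tx": 0, "ty": 0, "tz": 0, "ax": 0, "ay": 0, "az": 0}]}}

```text
clock: 17.27
eef_pos: [528.2, 208.6, 65.5]
tcp_rot: [3.141, 0.003, 0.269]
contact_force: [-0.1, -0.2, 0.3]
opening: 0.504
grasp_force: 0.0
```

>>> {"op": "step_arm", "data": {"moves": [{"tx": 0, "ty": 0, "tz": 0, "ax": 0, "ay": 0, "az": 0}, {"tx": 0, "ty": 0, "tz": 0, "ax": 0, "ay": 0, "az": 0}, {"tx": 0, "ty": 0, "tz": 0, "ax": 0, "ay": 0, "az": 0}, {"tx": 0, "ty": 0, "tz": 0, "ax": 0, "ay": 0, "az": 0}, {"tx": 0, "ty": 0, "tz": 0, "ax": 0, "ay": 0, "az": 0}], "gripper": 0}}

```text
clock: 17.9
eef_pos: [529.8, 209.4, 67.8]
tcp_rot: [-3.141, -0.002, 0.27]
contact_force: [-1.3, -0.6, 6.7]
opening: 0.247
grasp_force: 58.5
```

>>> {"op": "step_arm", "data": {"moves": [{"tx": 0, "ty": 0, "tz": -0.4, "ax": 0, "ay": 0, "az": 0}, {"tx": 0, "ty": 0, "tz": -0.6, "ax": 0, "ay": 0, "az": 0}, {"tx": 0, "ty": 0, "tz": -1, "ax": 0, "ay": 0, "az": 0}, {"tx": 0, "ty": 0, "tz": -1, "ax": 0, "ay": 0, "az": 0}, {"tx": 0, "ty": 0, "tz": 0, "ax": 0, "ay": 0, "az": 0}]}}

```text
clock: 18.52
eef_pos: [530.7, 209.7, 144.6]
tcp_rot: [-3.141, -0.005, 0.27]
contact_force: [0.5, -0.5, -0.9]
opening: 0.248
grasp_force: 58.8
```

>>> {"op": "step_arm", "data": {"moves": [{"tx": 0, "ty": 0, "tz": 0, "ax": 0, "ay": 0, "az": 0.07}, {"tx": 0, "ty": 0, "tz": 0, "ax": 0, "ay": 0, "az": 0.07}, {"tx": 0, "ty": 0, "tz": 0, "ax": 0, "ay": 0, "az": 0}]}}

```text
clock: 18.9
eef_pos: [528.8, 209.0, 141.4]
tcp_rot: [3.141, 0.001, 0.05]
contact_force: [-0.5, 1.0, -0.7]
opening: 0.248
grasp_force: 58.8
```

>>> {"op": "step_arm", "data": {"moves": [{"tx": -0.086, "ty": 0.985, "tz": 0, "ax": 0, "ay": 0, "az": 0}, {"tx": -0.086, "ty": 0.985, "tz": 0, "ax": 0, "ay": 0, "az": 0}, {"tx": -0.086, "ty": 0.985, "tz": 0, "ax": 0, "ay": 0, "az": 0}, {"tx": -0.086, "ty": 0.985, "tz": 0, "ax": 0, "ay": 0, "az": 0}, {"tx": -0.086, "ty": 0.985, "tz": 0, "ax": 0, "ay": 0, "az": 0}]}}

```text
clock: 19.52
eef_pos: [524.3, 84.8, 141.5]
tcp_rot: [3.142, 0.0, 0.053]
contact_force: [0.0, 0.2, 0.2]
opening: 0.249
grasp_force: 58.9
```

>>> {"op": "step_arm", "data": {"moves": [{"tx": -0.086, "ty": 0.985, "tz": 0, "ax": 0, "ay": 0, "az": 0}, {"tx": -0.086, "ty": 0.985, "tz": 0, "ax": 0, "ay": 0, "az": 0}, {"tx": -0.086, "ty": 0.985, "tz": 0, "ax": 0, "ay": 0, "az": 0}, {"tx": -0.086, "ty": 0.985, "tz": 0, "ax": 0, "ay": 0, "az": 0}, {"tx": -0.086, "ty": 0.985, "tz": 0, "ax": 0, "ay": 0, "az": 0}]}}

```text
clock: 20.15
eef_pos: [519.8, -38.7, 141.6]
tcp_rot: [-3.142, 0.0, 0.053]
contact_force: [-0.0, -0.2, -0.5]
opening: 0.248
grasp_force: 58.9
```

>>> {"op": "step_arm", "data": {"moves": [{"tx": -0.086, "ty": 0.985, "tz": 0, "ax": 0, "ay": 0, "az": 0}, {"tx": -0.086, "ty": 0.985, "tz": 0, "ax": 0, "ay": 0, "az": 0}, {"tx": -0.086, "ty": 0.985, "tz": 0, "ax": 0, "ay": 0, "az": 0}, {"tx": -0.086, "ty": 0.985, "tz": 0, "ax": 0, "ay": 0, "az": 0}, {"tx": -0.086, "ty": 0.985, "tz": 0, "ax": 0, "ay": 0, "az": 0}]}}

```text
clock: 20.78
eef_pos: [515.2, -162.1, 141.5]
tcp_rot: [-3.141, 0.0, 0.053]
contact_force: [-0.7, -0.0, -0.7]
opening: 0.243
grasp_force: 58.9
```

>>> {"op": "step_arm", "data": {"moves": [{"tx": -0.086, "ty": 0.985, "tz": 0, "ax": 0, "ay": 0, "az": 0}, {"tx": -0.086, "ty": 0.985, "tz": 0, "ax": 0, "ay": 0, "az": 0}, {"tx": -0.086, "ty": 0.985, "tz": 0, "ax": 0, "ay": 0, "az": 0}, {"tx": -0.086, "ty": 0.985, "tz": 0, "ax": 0, "ay": 0, "az": 0}, {"tx": -0.086, "ty": 0.985, "tz": 0, "ax": 0, "ay": 0, "az": 0}]}}

```text
clock: 21.4
eef_pos: [510.5, -285.6, 141.4]
tcp_rot: [-3.141, 0.0, 0.053]
contact_force: [0.1, 0.8, -0.9]
opening: 0.246
grasp_force: 58.9
```

>>> {"op": "step_arm", "data": {"moves": [{"tx": 0, "ty": 0, "tz": 0, "ax": 0, "ay": 0, "az": 0}, {"tx": 0, "ty": 0, "tz": 0, "ax": 0, "ay": 0, "az": 0}]}}

```text
clock: 21.65
eef_pos: [510.5, -284.3, 141.4]
tcp_rot: [-3.141, 0.001, 0.051]
contact_force: [0.6, 0.8, -0.9]
opening: 0.241
grasp_force: 58.9
```

>>> {"op": "step_arm", "data": {"moves": [{"tx": 0, "ty": 0, "tz": 0.9, "ax": 0, "ay": 0, "az": 0}, {"tx": 0, "ty": 0, "tz": 0.9, "ax": 0, "ay": 0, "az": 0}, {"tx": 0, "ty": 0, "tz": 0.9, "ax": 0, "ay": 0, "az": 0}, {"tx": 0, "ty": 0, "tz": 0.86, "ax": 0, "ay": 0, "az": 0}, {"tx": 0, "ty": 0, "tz": 0, "ax": 0, "ay": 0, "az": 0}]}}

```text
clock: 22.28
eef_pos: [509.7, -283.3, 51.4]
tcp_rot: [-3.14, 0.003, 0.051]
contact_force: [-0.8, 0.5, -0.1]
opening: 0.251
grasp_force: 58.9
```

>>> {"op": "step_arm", "data": {"moves": [{"tx": 0, "ty": 0, "tz": 0, "ax": 0, "ay": 0, "az": 0}, {"tx": 0, "ty": 0, "tz": 0, "ax": 0, "ay": 0, "az": 0}, {"tx": 0, "ty": 0, "tz": 0, "ax": 0, "ay": 0, "az": 0}], "gripper": 0.42}}

```text
clock: 22.65
eef_pos: [511.3, -285.1, 53.6]
tcp_rot: [3.141, -0.001, 0.05]
contact_force: [-0.5, 0.1, 0.0]
opening: 0.419
grasp_force: 0.0
```

>>> {"op": "step_arm", "data": {"moves": [{"tx": 0, "ty": 0, "tz": -1, "ax": 0, "ay": 0, "az": 0}, {"tx": 0, "ty": 0, "tz": -1, "ax": 0, "ay": 0, "az": 0}, {"tx": 0, "ty": 0, "tz": -1, "ax": 0, "ay": 0, "az": 0}, {"tx": 0, "ty": 0, "tz": -1, "ax": 0, "ay": 0, "az": 0}, {"tx": 0, "ty": 0, "tz": 0, "ax": 0, "ay": 0, "az": 0}]}}

```text
clock: 23.28
eef_pos: [512.0, -285.6, 155.0]
tcp_rot: [3.139, -0.004, 0.05]
contact_force: [-0.5, 0.2, -0.2]
opening: 0.422
grasp_force: 0.0
```

>>> {"op": "step_arm", "data": {"moves": [{"tx": 0.03, "ty": -1, "tz": 0, "ax": 0, "ay": 0, "az": 0}, {"tx": 0.03, "ty": -1, "tz": 0, "ax": 0, "ay": 0, "az": 0}, {"tx": 0.03, "ty": -1, "tz": 0, "ax": 0, "ay": 0, "az": 0}, {"tx": 0.03, "ty": -1, "tz": 0, "ax": 0, "ay": 0, "az": 0}, {"tx": 0.03, "ty": -1, "tz": 0, "ax": 0, "ay": 0, "az": 0}], "gripper": 0.5}}

```text
clock: 23.9
eef_pos: [507.8, -159.0, 152.0]
tcp_rot: [-3.141, 0.001, 0.05]
contact_force: [-0.4, -0.3, -0.0]
opening: 0.502
grasp_force: 0.0
```

>>> {"op": "step_arm", "data": {"moves": [{"tx": 0.03, "ty": -1, "tz": 0, "ax": 0, "ay": 0, "az": 0}, {"tx": 0.03, "ty": -1, "tz": 0, "ax": 0, "ay": 0, "az": 0}, {"tx": 0.03, "ty": -1, "tz": 0, "ax": 0, "ay": 0, "az": 0}, {"tx": 0.03, "ty": -1, "tz": 0, "ax": 0, "ay": 0, "az": 0}, {"tx": 0.03, "ty": -1, "tz": 0, "ax": 0, "ay": 0, "az": 0}]}}

```text
clock: 24.52
eef_pos: [505.3, -34.0, 152.1]
tcp_rot: [-3.141, 0.001, 0.05]
contact_force: [-0.2, 0.4, 0.7]
opening: 0.5
grasp_force: 0.0
```

>>> {"op": "step_arm", "data": {"moves": [{"tx": 0.03, "ty": -1, "tz": 0, "ax": 0, "ay": 0, "az": 0}, {"tx": 0.03, "ty": -1, "tz": 0, "ax": 0, "ay": 0, "az": 0}, {"tx": 0.03, "ty": -1, "tz": 0, "ax": 0, "ay": 0, "az": 0}, {"tx": 0.03, "ty": -1, "tz": 0, "ax": 0, "ay": 0, "az": 0}, {"tx": 0.03, "ty": -1, "tz": 0, "ax": 0, "ay": 0, "az": 0}]}}

```text
clock: 25.15
eef_pos: [502.8, 90.9, 152.0]
tcp_rot: [3.141, 0.001, 0.05]
contact_force: [-0.3, 0.3, 0.4]
opening: 0.499
grasp_force: 0.0
```

>>> {"op": "step_arm", "data": {"moves": [{"tx": 0.03, "ty": -1, "tz": 0, "ax": 0, "ay": 0, "az": 0}, {"tx": 0.03, "ty": -1, "tz": 0, "ax": 0, "ay": 0, "az": 0}, {"tx": 0.03, "ty": -1, "tz": 0, "ax": 0, "ay": 0, "az": 0}, {"tx": 0.03, "ty": -1, "tz": 0, "ax": 0, "ay": 0, "az": 0}, {"tx": 0.03, "ty": -1, "tz": 0, "ax": 0, "ay": 0, "az": 0}]}}

```text
clock: 25.78
eef_pos: [500.4, 215.9, 152.0]
tcp_rot: [3.141, 0.001, 0.05]
contact_force: [-0.5, 0.5, 0.6]
opening: 0.5
grasp_force: 0.0
```

>>> {"op": "step_arm", "data": {"moves": [{"tx": 0.03, "ty": -1, "tz": 0, "ax": 0, "ay": 0, "az": 0}, {"tx": 0.03, "ty": -1, "tz": 0, "ax": 0, "ay": 0, "az": 0}, {"tx": 0.03, "ty": -1, "tz": 0, "ax": 0, "ay": 0, "az": 0}, {"tx": 0.03, "ty": -1, "tz": 0, "ax": 0, "ay": 0, "az": 0}]}}

```text
clock: 26.28
eef_pos: [498.5, 316.0, 152.0]
tcp_rot: [3.141, 0.001, 0.05]
contact_force: [0.0, -0.1, 0.0]
opening: 0.501
grasp_force: 0.0
```

>>> {"op": "step_arm", "data": {"moves": [{"tx": 0, "ty": 0, "tz": 0, "ax": 0, "ay": 0, "az": 0.077}, {"tx": 0, "ty": 0, "tz": 0, "ax": 0, "ay": 0, "az": 0.077}, {"tx": 0, "ty": 0, "tz": 0, "ax": 0, "ay": 0, "az": 0}, {"tx": 0, "ty": 0, "tz": 0, "ax": 0, "ay": 0, "az": 0}, {"tx": 0, "ty": 0, "tz": 0, "ax": 0, "ay": 0, "az": 0}]}}

```text
clock: 26.9
eef_pos: [498.9, 315.2, 152.7]
tcp_rot: [3.142, 0.0, -0.191]
contact_force: [-0.1, -0.4, -0.5]
opening: 0.494
grasp_force: 0.0
```

```bash
python3 -c "from h import *;nutlook()"
```

```text
[498.9 315.2 152.7] [ 3.142  0.    -0.191] 0.5015639313908331
nut [497.2 316.6] [24.7 26.7] 20.1 circ [497.3 316. ] px [320. 212.]
```

>>> {"op": "step_arm", "data": {"moves": [{"tx": -0.06, "ty": -0.03, "tz": 0.86, "ax": 0, "ay": 0, "az": 0}, {"tx": 0, "ty": 0, "tz": 0.86, "ax": 0, "ay": 0, "az": 0}, {"tx": 0, "ty": 0, "tz": 0.86, "ax": 0, "ay": 0, "az": 0}, {"tx": 0, "ty": 0, "tz": 0.86, "ax": 0, "ay": 0, "az": 0}, {"tx": 0, "ty": 0, "tz": 0, "ax": 0, "ay": 0, "az": 0}]}}

```text
clock: 27.58
eef_pos: [496.6, 315.6, 65.4]
tcp_rot: [3.14, 0.002, -0.192]
contact_force: [-0.2, -0.2, 0.2]
opening: 0.503
grasp_force: 0.0
```

>>> {"op": "step_arm", "data": {"moves": [{"tx": 0, "ty": 0, "tz": 0, "ax": 0, "ay": 0, "az": 0}, {"tx": 0, "ty": 0, "tz": 0, "ax": 0, "ay": 0, "az": 0}, {"tx": 0, "ty": 0, "tz": 0, "ax": 0, "ay": 0, "az": 0}, {"tx": 0, "ty": 0, "tz": 0, "ax": 0, "ay": 0, "az": 0}, {"tx": 0, "ty": 0, "tz": 0, "ax": 0, "ay": 0, "az": 0}], "gripper": 0}}

```text
clock: 28.2
eef_pos: [498.3, 316.7, 67.9]
tcp_rot: [-3.14, -0.001, -0.192]
contact_force: [-0.0, 0.0, 7.5]
opening: 0.247
grasp_force: 59.6
```

>>> {"op": "step_arm", "data": {"moves": [{"tx": 0, "ty": 0, "tz": -0.4, "ax": 0, "ay": 0, "az": 0}, {"tx": 0, "ty": 0, "tz": -0.6, "ax": 0, "ay": 0, "az": 0}, {"tx": 0, "ty": 0, "tz": -1, "ax": 0, "ay": 0, "az": 0}, {"tx": 0, "ty": 0, "tz": -1, "ax": 0, "ay": 0, "az": 0}, {"tx": 0, "ty": 0, "tz": 0, "ax": 0, "ay": 0, "az": 0}]}}

```text
clock: 28.82
eef_pos: [498.9, 317.1, 144.5]
tcp_rot: [-3.138, -0.003, -0.192]
contact_force: [0.3, -0.1, -0.8]
opening: 0.249
grasp_force: 58.8
```

>>> {"op": "step_arm", "data": {"moves": [{"tx": 0, "ty": 0, "tz": 0, "ax": 0, "ay": 0, "az": -0.077}, {"tx": 0, "ty": 0, "tz": 0, "ax": 0, "ay": 0, "az": -0.077}, {"tx": 0, "ty": 0, "tz": 0, "ax": 0, "ay": 0, "az": 0}]}}

```text
clock: 29.2
eef_pos: [497.2, 316.0, 141.3]
tcp_rot: [3.141, 0.001, 0.049]
contact_force: [-0.6, 0.4, -0.4]
opening: 0.248
grasp_force: 58.8
```

>>> {"op": "step_arm", "data": {"moves": [{"tx": 0.015, "ty": 1, "tz": 0, "ax": 0, "ay": 0, "az": 0}, {"tx": 0.015, "ty": 1, "tz": 0, "ax": 0, "ay": 0, "az": 0}, {"tx": 0.015, "ty": 1, "tz": 0, "ax": 0, "ay": 0, "az": 0}, {"tx": 0.015, "ty": 1, "tz": 0, "ax": 0, "ay": 0, "az": 0}, {"tx": 0.015, "ty": 1, "tz": 0, "ax": 0, "ay": 0, "az": 0}]}}

```text
clock: 29.82
eef_pos: [505.5, 190.7, 141.5]
tcp_rot: [3.141, 0.0, 0.047]
contact_force: [1.0, -0.2, -0.8]
opening: 0.244
grasp_force: 58.8
```

>>> {"op": "step_arm", "data": {"moves": [{"tx": 0.015, "ty": 1, "tz": 0, "ax": 0, "ay": 0, "az": 0}, {"tx": 0.015, "ty": 1, "tz": 0, "ax": 0, "ay": 0, "az": 0}, {"tx": 0.015, "ty": 1, "tz": 0, "ax": 0, "ay": 0, "az": 0}, {"tx": 0.015, "ty": 1, "tz": 0, "ax": 0, "ay": 0, "az": 0}, {"tx": 0.015, "ty": 1, "tz": 0, "ax": 0, "ay": 0, "az": 0}]}}

```text
clock: 30.45
eef_pos: [513.6, 65.9, 141.5]
tcp_rot: [3.142, 0.0, 0.047]
contact_force: [-0.0, 0.4, 0.9]
opening: 0.25
grasp_force: 58.8
```

>>> {"op": "step_arm", "data": {"moves": [{"tx": 0.015, "ty": 1, "tz": 0, "ax": 0, "ay": 0, "az": 0}, {"tx": 0.015, "ty": 1, "tz": 0, "ax": 0, "ay": 0, "az": 0}, {"tx": 0.015, "ty": 1, "tz": 0, "ax": 0, "ay": 0, "az": 0}, {"tx": 0.015, "ty": 1, "tz": 0, "ax": 0, "ay": 0, "az": 0}, {"tx": 0.015, "ty": 1, "tz": 0, "ax": 0, "ay": 0, "az": 0}]}}

```text
clock: 31.08
eef_pos: [521.7, -58.7, 141.5]
tcp_rot: [-3.141, 0.0, 0.046]
contact_force: [-0.2, 0.9, -0.4]
opening: 0.25
grasp_force: 58.8
```

>>> {"op": "step_arm", "data": {"moves": [{"tx": 0.015, "ty": 1, "tz": 0, "ax": 0, "ay": 0, "az": 0}, {"tx": 0.015, "ty": 1, "tz": 0, "ax": 0, "ay": 0, "az": 0}, {"tx": 0.015, "ty": 1, "tz": 0, "ax": 0, "ay": 0, "az": 0}, {"tx": 0.015, "ty": 1, "tz": 0, "ax": 0, "ay": 0, "az": 0}, {"tx": 0.015, "ty": 1, "tz": 0, "ax": 0, "ay": 0, "az": 0}]}}

```text
clock: 31.7
eef_pos: [529.8, -183.5, 141.5]
tcp_rot: [-3.141, 0.0, 0.046]
contact_force: [1.1, -0.4, 0.4]
opening: 0.247
grasp_force: 58.8
```

>>> {"op": "step_arm", "data": {"moves": [{"tx": 0.015, "ty": 1, "tz": 0, "ax": 0, "ay": 0, "az": 0}, {"tx": 0.015, "ty": 1, "tz": 0, "ax": 0, "ay": 0, "az": 0}, {"tx": 0.015, "ty": 1, "tz": 0, "ax": 0, "ay": 0, "az": 0}, {"tx": 0.015, "ty": 1, "tz": 0, "ax": 0, "ay": 0, "az": 0}, {"tx": 0, "ty": 0, "tz": 0, "ax": 0, "ay": 0, "az": 0}]}}

```text
clock: 32.33
eef_pos: [536.6, -284.4, 141.7]
tcp_rot: [3.141, -0.0, 0.047]
contact_force: [-0.0, -0.1, 0.4]
opening: 0.249
grasp_force: 58.8
```

Run:
```python
from h import *
p,d,K,T=grab('wrist');s=r.sense();print(s['eef_pos'],s['tcp_rot'],s['opening'],s['grasp_force'])
P=cloud(d,K,T);save(p,'w_drop3')
m=(abs(P[...,2]-20)<3)&(abs(P[...,0]-537)<45)&(abs(P[...,1]+284)<45)
rectw(p,d,K,T,m,20,'nut in case',60)
```

```text
[ 536.30148334 -283.37219507  141.57838499] [-3.14135403e+00  1.81923188e-04  4.77857655e-02] 0.25003698045099365 58.842770867049694
nut in case [ 564.6 -280.8] [25.4 23.2] 2.7 circ [ 565.3 -280.8] px [318. 164.]
nut in case [ 518.5 -282.2] [12.9 24. ] 8.8 circ [ 515.6 -282.7] px [317. 228.]
```

View pics/w_drop3.png

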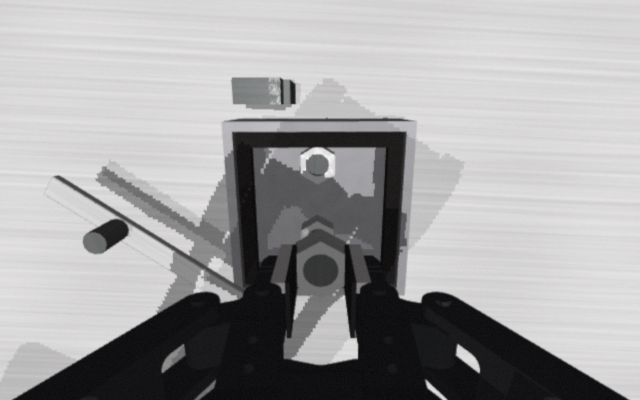

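The picture shows nut 1 in the case at (318,164) and nut 3 partly hidden at (317,228). The third nut is held at (321,270). I'll set it a little to +y, between the other two.

>>> {"op": "step_arm", "data": {"moves": [{"tx": 0.06, "ty": -0.28, "tz": 0.9, "ax": 0, "ay": 0, "az": 0}, {"tx": 0, "ty": 0, "tz": 0.9, "ax": 0, "ay": 0, "az": 0}, {"tx": 0, "ty": 0, "tz": 0.9, "ax": 0, "ay": 0, "az": 0}, {"tx": 0, "ty": 0, "tz": 0.86, "ax": 0, "ay": 0, "az": 0}, {"tx": 0, "ty": 0, "tz": 0, "ax": 0, "ay": 0, "az": 0}]}}

```text
clock: 33.0
eef_pos: [536.4, -274.2, 51.3]
tcp_rot: [-3.14, 0.003, 0.05]
contact_force: [-0.0, 0.2, 0.6]
opening: 0.249
grasp_force: 58.9
```

>>> {"op": "step_arm", "data": {"moves": [{"tx": 0, "ty": 0, "tz": 0, "ax": 0, "ay": 0, "az": 0}, {"tx": 0, "ty": 0, "tz": 0, "ax": 0, "ay": 0, "az": 0}, {"tx": 0, "ty": 0, "tz": 0, "ax": 0, "ay": 0, "az": 0}], "gripper": 0.36}}

```text
clock: 33.38
eef_pos: [538.0, -275.6, 53.6]
tcp_rot: [3.141, -0.001, 0.05]
contact_force: [-0.3, -0.5, 0.2]
opening: 0.358
grasp_force: 0.0
```

>>> {"op": "step_arm", "data": {"moves": [{"tx": 0, "ty": 0, "tz": -1, "ax": 0, "ay": 0, "az": 0}, {"tx": 0, "ty": 0, "tz": -1, "ax": 0, "ay": 0, "az": 0}, {"tx": 0, "ty": 0, "tz": -1, "ax": 0, "ay": 0, "az": 0}, {"tx": -1, "ty": 0, "tz": -1, "ax": 0, "ay": 0, "az": 0}, {"tx": -1, "ty": 0, "tz": -1, "ax": 0, "ay": 0, "az": 0}]}}

```text
clock: 34.0
eef_pos: [487.1, -277.9, 178.9]
tcp_rot: [3.141, -0.0, 0.05]
contact_force: [-0.8, -0.7, 0.4]
opening: 0.362
grasp_force: 0.0
```

>>> {"op": "step_arm", "data": {"moves": [{"tx": 0, "ty": 0, "tz": 0, "ax": 0, "ay": 0, "az": 0}, {"tx": 0, "ty": 0, "tz": 0, "ax": 0, "ay": 0, "az": 0}], "gripper": 0.5}}

```text
clock: 34.25
eef_pos: [488.1, -278.0, 177.8]
tcp_rot: [3.141, -0.001, 0.049]
contact_force: [-0.3, -0.8, -0.5]
opening: 0.497
grasp_force: 0.0
```

Run:
```python
from h import *
p,d,K,T=grab('wrist');s=r.sense();print(s['eef_pos'],s['tcp_rot'],s['clock'])
P=cloud(d,K,T)
m=(abs(P[...,2]-20)<4)&(abs(P[...,0]-537)<45)&(abs(P[...,1]+284)<45)
rectw(p,d,K,T,m,20,'nuts',60)
m=(P[...,2]>23)&(P[...,2]<36)&(abs(P[...,0]-537)<40)&(abs(P[...,1]+284)<40);print('high',m.sum())
p,d,K,T=grab('top');P=cloud(d,K,T);V=p.max(-1)
m=(V>180);m[:,:278]=0;m[:,420:]=0;m[:150]=0;m[300:]=0
rectw(p,d,K,T,m,8,'cover',300)
m=(V<130);m[:,:285]=0;m[:,325:]=0;m[:197]=0;m[238:]=0
rectw(p,d,K,T,m,26,'block',30)
```

```text
[ 488.06200005 -277.89301528  177.31547607] [-3.14148439e+00 -4.92744080e-05  4.97736305e-02] 34.3
nuts [ 565.3 -281. ] [26.9 23.8] 2.5 circ [ 565.4 -280.9] px [329.  93.]
nuts [ 536.5 -274.8] [27.  22.9] 2.1 circ [ 536.5 -274.7] px [320. 131.]
nuts [ 510.4 -283.3] [27.6 23.5] 2.5 circ [ 510.4 -283.3] px [328. 165.]
high 0
cover [572.8  73.2] [98.9 98.9] 6.1 circ [574.1  73.9] px [304. 217.]
block [572.5  72.8] [41.9 12.6] 8.2 circ [572.6  72. ] px [304. 217.]
```

All three nuts lie flat inside the case, at about (565,-281), (536,-275) and (510,-283). Next is the cover.

>>> {"op": "step_arm", "data": {"moves": [{"tx": 0.295, "ty": -0.99, "tz": 0, "ax": 0, "ay": 0, "az": 0}, {"tx": 0.295, "ty": -0.99, "tz": 0, "ax": 0, "ay": 0, "az": 0}, {"tx": 0.295, "ty": -0.99, "tz": 0, "ax": 0, "ay": 0, "az": 0}, {"tx": 0.295, "ty": -0.99, "tz": 0, "ax": 0, "ay": 0, "az": 0}, {"tx": 0.295, "ty": -0.99, "tz": 0, "ax": 0, "ay": 0, "az": 0}]}}

```text
clock: 34.98
eef_pos: [518.7, -151.4, 176.8]
tcp_rot: [-3.141, 0.001, 0.05]
contact_force: [-0.2, 0.3, 0.4]
opening: 0.498
grasp_force: 0.0
```

>>> {"op": "step_arm", "data": {"moves": [{"tx": 0.295, "ty": -0.99, "tz": 0, "ax": 0, "ay": 0, "az": 0}, {"tx": 0.295, "ty": -0.99, "tz": 0, "ax": 0, "ay": 0, "az": 0}, {"tx": 0.295, "ty": -0.99, "tz": 0, "ax": 0, "ay": 0, "az": 0}, {"tx": 0.295, "ty": -0.99, "tz": 0, "ax": 0, "ay": 0, "az": 0}, {"tx": 0.295, "ty": -0.99, "tz": 0, "ax": 0, "ay": 0, "az": 0}]}}

```text
clock: 35.6
eef_pos: [549.3, -25.8, 176.8]
tcp_rot: [-3.141, 0.001, 0.05]
contact_force: [-0.4, 0.8, -0.5]
opening: 0.504
grasp_force: 0.0
```

>>> {"op": "step_arm", "data": {"moves": [{"tx": 0.295, "ty": -0.99, "tz": 0.5, "ax": 0, "ay": 0, "az": 0}, {"tx": 0.295, "ty": -0.99, "tz": 0.5, "ax": 0, "ay": 0, "az": 0}, {"tx": 0.295, "ty": -0.99, "tz": 0.5, "ax": 0, "ay": 0, "az": 0}, {"tx": 0.295, "ty": -0.99, "tz": 0.5, "ax": 0, "ay": 0, "az": 0}, {"tx": 0, "ty": 0, "tz": 0, "ax": 0, "ay": 0, "az": -0.037}]}}

```text
clock: 36.22
eef_pos: [573.3, 75.2, 125.6]
tcp_rot: [-3.141, 0.003, 0.111]
contact_force: [1.1, 0.2, 0.3]
opening: 0.497
grasp_force: 0.0
```

>>> {"op": "step_arm", "data": {"moves": [{"tx": 0, "ty": 0, "tz": 0, "ax": 0, "ay": 0, "az": 0}, {"tx": 0, "ty": 0, "tz": 0, "ax": 0, "ay": 0, "az": 0}, {"tx": 0, "ty": 0, "tz": 0, "ax": 0, "ay": 0, "az": 0}]}}

```text
clock: 36.6
eef_pos: [573.6, 73.0, 127.8]
tcp_rot: [-3.142, -0.0, 0.107]
contact_force: [1.1, -0.9, 0.4]
opening: 0.502
grasp_force: 0.0
```

```bash
cat >> h.py <<'E'
def coverlook():
    p,d,K,T=grab('wrist');s=r.sense();print(s['eef_pos'].round(1),s['tcp_rot'].round(3),s['opening'],s['clock'])
    P=cloud(d,K,T);z=P[...,2]
    ok=np.ones(z.shape,bool);ok[300:]=0
    rectw(p,d,K,T,ok&(z>5)&(z<34)&(d>0),8,'cover',300)
    rectw(p,d,K,T,ok&(z>22)&(z<32)&(d>0),26,'block',60)
    return p
E
python3 -c "
from h import *
save(coverlook(),'w_cover')"
```

```text
[573.6  73.  127.9] [-3.142 -0.     0.107] 0.501220717221536 36.65
cover [574.6  75. ] [97.3 97.6] 6.2 circ [579.   75.5] px [318. 197.]
cover [570.8 227.7] [190.8 106. ] 26.2 circ [568.4 232.4] px [106. 183.]
cover [574.3 244.7] [33.8 32.2] 16.1 circ [574.3 244.7] px [ 77. 178.]
cover [513.4 227.1] [33.4 32.3] 15.4 circ [513.2 227.4] px [108. 260.]
cover [495.9 288.1] [32.8 31.5] 15.9 circ [496.  287.6] px [ 28. 273.]
cover [691.8 136.5] [12.8 58.2] 6.1 circ [698.2 137.1] px [241.   7.]
cover [557.9 292.5] [15.4 37.4] 81.9 circ [558.9 299.1] px [  7. 195.]
block [575.5 218.8] [175.6  93.4] 26.2 circ [574.5 220.9] px [106. 183.]
block [580.  231.5] [30.8 27.9] 16.1 circ [579.9 231.3] px [ 78. 178.]
block [524.1 215.1] [29.6 27.7] 15.5 circ [523.8 215. ] px [109. 259.]
block [507.7 271.5] [29.5 26.9] 15.9 circ [507.9 270.8] px [ 29. 272.]
block [574.7  75.1] [43.8 13.6] 6.1 circ [574.7  74.8] px [318. 210.]
block [564.7 276.4] [14.2 33.9] 81.9 circ [565.6 282.5] px [  7. 194.]
block [690.1 135.3] [ 7.1 18.7] 6.1 circ [693.4 135.7] px [233.   6.]
block [693.7 116.6] [ 4.1 18.2] 6.1 circ [694.9 116.8] px [268.   3.]
```

View pics/w_cover.png

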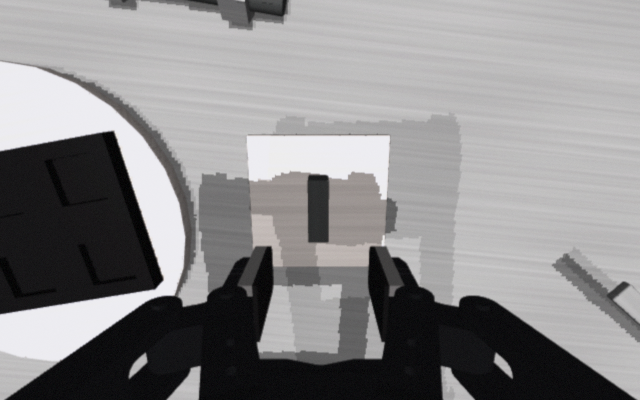

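The cover is square between the fingers, with its grip block at (318,210). I'll grasp it now.

>>> {"op": "step_arm", "data": {"moves": [{"tx": 0.05, "ty": -0.06, "tz": 0.9, "ax": 0, "ay": 0, "az": 0}, {"tx": 0, "ty": 0, "tz": 0.9, "ax": 0, "ay": 0, "az": 0}, {"tx": 0, "ty": 0, "tz": 0.9, "ax": 0, "ay": 0, "az": 0}, {"tx": 0, "ty": 0, "tz": 0.7, "ax": 0, "ay": 0, "az": 0}, {"tx": 0, "ty": 0, "tz": 0.2, "ax": 0, "ay": 0, "az": 0}]}}

```text
clock: 37.28
eef_pos: [574.1, 74.7, 36.8]
tcp_rot: [3.142, 0.002, 0.108]
contact_force: [-0.5, 0.6, -0.7]
opening: 0.498
grasp_force: 0.0
```

>>> {"op": "step_arm", "data": {"moves": [{"tx": 0, "ty": 0, "tz": 0, "ax": 0, "ay": 0, "az": 0}, {"tx": 0, "ty": 0, "tz": 0, "ax": 0, "ay": 0, "az": 0}]}}

```text
clock: 37.52
eef_pos: [575.2, 74.9, 38.5]
tcp_rot: [-3.142, -0.001, 0.108]
contact_force: [-0.1, 0.9, -0.6]
opening: 0.497
grasp_force: 0.0
```

>>> {"op": "step_arm", "data": {"moves": [{"tx": 0, "ty": 0, "tz": 0, "ax": 0, "ay": 0, "az": 0}, {"tx": 0, "ty": 0, "tz": 0, "ax": 0, "ay": 0, "az": 0}, {"tx": 0, "ty": 0, "tz": 0, "ax": 0, "ay": 0, "az": 0}, {"tx": 0, "ty": 0, "tz": 0, "ax": 0, "ay": 0, "az": 0}, {"tx": 0, "ty": 0, "tz": 0, "ax": 0, "ay": 0, "az": 0}], "gripper": 0, "newtons": 100}}

```text
clock: 38.15
eef_pos: [575.0, 74.9, 38.7]
tcp_rot: [3.142, -0.001, 0.108]
contact_force: [-0.7, -0.7, 8.0]
opening: 0.131
grasp_force: 98.6
```

>>> {"op": "step_arm", "data": {"moves": [{"tx": 0, "ty": 0, "tz": -0.4, "ax": 0, "ay": 0, "az": 0}, {"tx": 0, "ty": 0, "tz": -0.6, "ax": 0, "ay": 0, "az": 0}, {"tx": 0, "ty": 0, "tz": -1, "ax": 0, "ay": 0, "az": 0}, {"tx": 0, "ty": 0, "tz": -1, "ax": 0, "ay": 0, "az": 0}, {"tx": 0, "ty": 0, "tz": 0, "ax": 0, "ay": 0, "az": 0}]}}

```text
clock: 38.78
eef_pos: [576.2, 75.1, 115.3]
tcp_rot: [-3.142, -0.005, 0.108]
contact_force: [0.1, -0.3, -2.3]
opening: 0.133
grasp_force: 98.0
```

>>> {"op": "step_arm", "data": {"moves": [{"tx": 0, "ty": 0, "tz": -1, "ax": 0, "ay": 0, "az": 0.037}, {"tx": 0, "ty": 0, "tz": -0.8, "ax": 0, "ay": 0, "az": 0}, {"tx": -0.147, "ty": 0.5, "tz": 0, "ax": 0, "ay": 0, "az": 0}, {"tx": -0.147, "ty": 0.95, "tz": 0, "ax": 0, "ay": 0, "az": 0}, {"tx": -0.147, "ty": 0.95, "tz": 0, "ax": 0, "ay": 0, "az": 0}]}}

```text
clock: 39.4
eef_pos: [565.3, 13.2, 156.2]
tcp_rot: [3.141, 0.002, 0.05]
contact_force: [-0.8, 1.2, -1.7]
opening: 0.128
grasp_force: 98.1
```

>>> {"op": "step_arm", "data": {"moves": [{"tx": -0.147, "ty": 0.95, "tz": 0, "ax": 0, "ay": 0, "az": 0}, {"tx": -0.147, "ty": 0.95, "tz": 0, "ax": 0, "ay": 0, "az": 0}, {"tx": -0.147, "ty": 0.95, "tz": 0, "ax": 0, "ay": 0, "az": 0}, {"tx": -0.147, "ty": 0.95, "tz": 0, "ax": 0, "ay": 0, "az": 0}, {"tx": -0.147, "ty": 0.95, "tz": 0, "ax": 0, "ay": 0, "az": 0}]}}

```text
clock: 40.02
eef_pos: [552.7, -106.4, 156.1]
tcp_rot: [-3.141, 0.002, 0.05]
contact_force: [-0.3, -0.1, -1.5]
opening: 0.129
grasp_force: 98.1
```

>>> {"op": "step_arm", "data": {"moves": [{"tx": -0.147, "ty": 0.95, "tz": 0, "ax": 0, "ay": 0, "az": 0}, {"tx": -0.147, "ty": 0.95, "tz": 0, "ax": 0, "ay": 0, "az": 0}, {"tx": -0.147, "ty": 0.95, "tz": 0, "ax": 0, "ay": 0, "az": 0}, {"tx": -0.147, "ty": 0.95, "tz": 0, "ax": 0, "ay": 0, "az": 0}, {"tx": -0.147, "ty": 0.95, "tz": 0, "ax": 0, "ay": 0, "az": 0}]}}

```text
clock: 40.65
eef_pos: [540.1, -225.7, 156.0]
tcp_rot: [-3.141, 0.002, 0.05]
contact_force: [0.2, -0.4, -1.4]
opening: 0.137
grasp_force: 98.1
```

>>> {"op": "step_arm", "data": {"moves": [{"tx": -0.147, "ty": 0.95, "tz": 0, "ax": 0, "ay": 0, "az": 0}, {"tx": -0.147, "ty": 0.5, "tz": 0, "ax": 0, "ay": 0, "az": 0}, {"tx": 0, "ty": 0, "tz": 0, "ax": 0, "ay": 0, "az": 0}, {"tx": 0, "ty": 0, "tz": 0, "ax": 0, "ay": 0, "az": 0}]}}

```text
clock: 41.15
eef_pos: [535.8, -260.6, 157.3]
tcp_rot: [-3.141, 0.001, 0.05]
contact_force: [0.1, -0.2, -1.6]
opening: 0.125
grasp_force: 98.1
```

Run:
```python
from h import *
p,d,K,T=grab('wrist');save(p,'w_place');s=r.sense();e=s['eef_pos'];print(e,s['tcp_rot'],s['opening'],s['grasp_force'])
P=cloud(d,K,T);z=P[...,2]
near=(abs(P[...,0]-e[0])<60)&(abs(P[...,1]-e[1])<60)&(d>0)
q=P[near&(abs(z-(e[2]-30.7))<4)];print('cover top z',np.median(q[:,2]),q.min(0),q.max(0))
rectw(p,d,K,T,near&(abs(z-(e[2]-30.7))<4),e[2]-30.7,'cover',200)
m=(abs(z-46)<2)&(abs(P[...,0]-537)<70)&(abs(P[...,1]+284)<70)
q=P[m];print('rim',q.min(0),q.max(0))
rectw(p,d,K,T,m,46,'rim',100)
```

```text
[ 536.04665808 -260.46142787  157.54513219] [-3.14114840e+00  3.68584655e-04  5.02526410e-02] 0.12927225076694868 98.11290264129639
cover top z 126.74306811609796 [ 485.56562802 -310.00486368  122.85325353] [ 585.99043797 -208.91436154  130.74397121]
cover [ 548.6 -259.6] [71.  97.3] 2.8 circ [ 551.2 -259.5] px [321. 220.]
cover [ 493.6 -262.3] [13.5 21.8] 2.8 circ [ 491.1 -262.5] px [320. 337.]
rim [ 480.74624457 -344.8907105    44.00081264] [ 606.80028005 -222.05460097   47.977116  ]
rim [ 537.3 -283.5] [118.1 118. ] 2.8 circ [ 537.3 -283.5] px [383. 162.]
```

View pics/w_place.png

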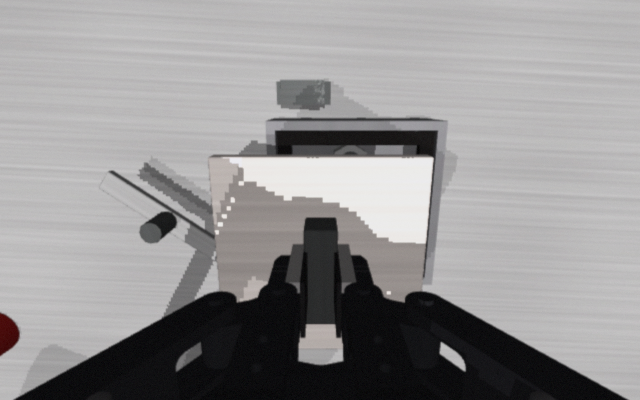

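The held cover's front edge runs from (210,157) to (433,157). The mouth is visible behind and to the right of it, so I'll centre and lower to just above the rim.

>>> {"op": "step_arm", "data": {"moves": [{"tx": 0.04, "ty": 0.93, "tz": 0, "ax": 0, "ay": 0, "az": 0}, {"tx": 0, "ty": 0, "tz": 0.9, "ax": 0, "ay": 0, "az": 0}, {"tx": 0, "ty": 0, "tz": 0.9, "ax": 0, "ay": 0, "az": 0}, {"tx": 0, "ty": 0, "tz": 0.7, "ax": 0, "ay": 0, "az": 0}, {"tx": 0, "ty": 0, "tz": 0.2, "ax": 0, "ay": 0, "az": 0}]}}

```text
clock: 41.82
eef_pos: [537.9, -284.3, 89.1]
tcp_rot: [-3.141, 0.001, 0.05]
contact_force: [0.5, 0.0, -1.2]
opening: 0.13
grasp_force: 98.2
```

>>> {"op": "step_arm", "data": {"moves": [{"tx": 0, "ty": 0, "tz": 0, "ax": 0, "ay": 0, "az": 0}, {"tx": 0, "ty": 0, "tz": 0, "ax": 0, "ay": 0, "az": 0}, {"tx": 0, "ty": 0, "tz": 0, "ax": 0, "ay": 0, "az": 0}]}}

```text
clock: 42.2
eef_pos: [538.8, -284.6, 91.0]
tcp_rot: [3.141, -0.001, 0.05]
contact_force: [0.7, -0.2, -2.2]
opening: 0.128
grasp_force: 98.2
```

```bash
cat >> h.py <<'E'
def placelook(off=30.7):
    p,d,K,T=grab('wrist');s=r.sense();e=s['eef_pos'];print(e.round(1),s['tcp_rot'].round(4),s['opening'],s['contact_force'].round(1),s['clock'])
    P=cloud(d,K,T);z=P[...,2];zc=e[2]-off
    n=(abs(P[...,0]-537)<75)&(abs(P[...,1]+284)<75)&(d>0)
    rectw(p,d,K,T,n&(abs(z-zc)<3)&(p.max(-1)>135),zc,'cover',200)
    rectw(p,d,K,T,n&(abs(z-46)<2),46,'rim',100)
    return p,d,K,T,P
E
python3 -c "
from h import *
save(placelook()[0],'w_place2')"
```

```text
[ 538.7 -284.5   90.9] [ 3.1411e+00 -9.0000e-04  4.9900e-02] 0.13109911330088092 [ 0.5  1.2 -3. ] 42.25
cover [ 551.3 -283.7] [70.3 97.5] 3.1 circ [ 554.3 -283.6] px [320. 220.]
cover [ 496.3 -286.4] [13.5 21.8] 2.8 circ [ 493.6 -286.5] px [320. 337.]
rim [ 554.  -282.5] [ 84.2 118.1] 2.8 circ [ 554.  -282.3] px [318. 182.]
rim [ 608.6 -260.6] [6.6 4.5] 1.1 circ [ 608.5 -260.8] px [276. 101.]
```

View pics/w_place2.png

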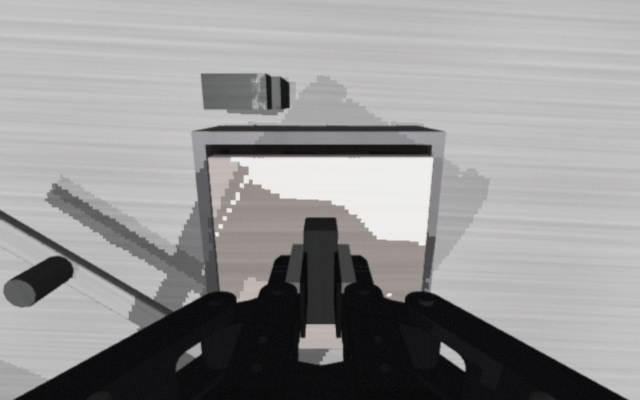

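The cover is centred over the mouth to within about 1 mm. Pressing it in now.

>>> {"op": "step_arm", "data": {"moves": [{"tx": 0, "ty": -0.04, "tz": 0.2, "ax": 0, "ay": 0, "az": 0}, {"tx": 0, "ty": 0, "tz": 0.15, "ax": 0, "ay": 0, "az": 0}, {"tx": 0, "ty": 0, "tz": 0, "ax": 0, "ay": 0, "az": 0}]}}

```text
clock: 42.62
eef_pos: [538.1, -283.3, 81.1]
tcp_rot: [-3.141, 0.0, 0.05]
contact_force: [0.1, -0.7, -1.5]
opening: 0.126
grasp_force: 98.2
```

>>> {"op": "step_arm", "data": {"moves": [{"tx": 0, "ty": 0, "tz": 0.08, "ax": 0, "ay": 0, "az": 0}, {"tx": 0, "ty": 0, "tz": 0.08, "ax": 0, "ay": 0, "az": 0}, {"tx": 0, "ty": 0, "tz": 0.04, "ax": 0, "ay": 0, "az": 0}, {"tx": 0, "ty": 0, "tz": 0, "ax": 0, "ay": 0, "az": 0}]}}

```text
clock: 43.12
eef_pos: [538.2, -283.3, 76.6]
tcp_rot: [-3.142, 0.0, 0.05]
contact_force: [-2.1, 1.9, 4.4]
opening: 0.132
grasp_force: 99.1
```

Close to flush, with only 4 N on the tool. I'll press on in small steps.

>>> {"op": "step_arm", "data": {"moves": [{"tx": 0, "ty": 0, "tz": 0.06, "ax": 0, "ay": 0, "az": 0}, {"tx": 0, "ty": 0, "tz": 0, "ax": 0, "ay": 0, "az": 0}]}}

```text
clock: 43.38
eef_pos: [538.3, -283.3, 76.5]
tcp_rot: [-3.142, -0.0, 0.05]
contact_force: [-7.3, 3.6, 19.9]
opening: 0.132
grasp_force: 101.0
```

>>> {"op": "step_arm", "data": {"moves": [{"tx": 0, "ty": 0, "tz": 0.06, "ax": 0, "ay": 0, "az": 0}, {"tx": 0, "ty": 0, "tz": 0, "ax": 0, "ay": 0, "az": 0}]}}

```text
clock: 43.62
eef_pos: [538.3, -283.4, 76.4]
tcp_rot: [3.141, -0.0, 0.05]
contact_force: [-11.8, 5.9, 33.9]
opening: 0.128
grasp_force: 103.0
```

Run:
```python
from h import *
p,d,K,T,P=placelook()
z=P[...,2]
def med(x0,x1,y0,y1):
    q=P[(P[...,0]>x0)&(P[...,0]<x1)&(P[...,1]>y0)&(P[...,1]<y1)&(z<60)&(z>30)];return len(q),np.median(q[:,2]).round(2)
print('cover f',med(565,580,-315,-255),'l',med(530,560,-250,-242),'r',med(530,560,-325,-315),'rim front',med(592,595,-315,-255),'rim l',med(530,560,-228,-226.5))
```

```text
[ 538.3 -283.4   76.4] [ 3.1415e+00 -3.0000e-04  4.9700e-02] 0.13124891341698408 [-11.4   7.3  34.5] 43.675
cover [ 550.6 -282.4] [70.2 97.4] 2.8 circ [ 553.7 -282.2] px [320. 220.]
cover [ 569.2 -281.8] [ 54.5 118.3] 2.8 circ [ 568.9 -282. ] px [343. 157.]
cover [ 495.4 -285.2] [13.5 21.8] 2.8 circ [ 492.9 -285.2] px [320. 338.]
rim [ 551.  -282.4] [70.5 97.3] 2.8 circ [ 553.7 -282.3] px [320. 220.]
rim [ 557.2 -282.4] [ 78.5 118.1] 2.8 circ [ 557.  -282.6] px [320. 183.]
rim [ 495.9 -285.2] [14.  21.8] 2.8 circ [ 493.5 -285.3] px [320. 337.]
rim [ 482.8 -285.8] [ 7.3 23.1] 2.8 circ [ 482.7 -285.8] px [321. 357.]
rim [ 608.7 -260.7] [6.3 4.5] 2.8 circ [ 608.7 -260.7] px [275.  99.]
cover f (4503, np.float64(45.9)) l (1035, np.float64(45.94)) r (1292, np.float64(45.96)) rim front (1019, np.float64(46.17)) rim l (197, np.float64(46.17))
```

The cover is flush: cover top z is about 45.9 and the rim 46.1, level on three sides. I'll relieve the press, release, and go to the latch knob.

>>> {"op": "step_arm", "data": {"moves": [{"tx": 0, "ty": 0, "tz": -0.1, "ax": 0, "ay": 0, "az": 0}, {"tx": 0, "ty": 0, "tz": 0, "ax": 0, "ay": 0, "az": 0}]}}

```text
clock: 43.92
eef_pos: [538.6, -283.6, 76.6]
tcp_rot: [3.141, -0.001, 0.05]
contact_force: [-2.4, 0.0, 10.9]
opening: 0.128
grasp_force: 99.8
```

>>> {"op": "step_arm", "data": {"moves": [{"tx": 0, "ty": 0, "tz": 0, "ax": 0, "ay": 0, "az": 0}, {"tx": 0, "ty": 0, "tz": 0, "ax": 0, "ay": 0, "az": 0}, {"tx": 0, "ty": 0, "tz": 0, "ax": 0, "ay": 0, "az": 0}], "gripper": 0.36}}

```text
clock: 44.3
eef_pos: [538.2, -283.3, 75.6]
tcp_rot: [-3.141, 0.0, 0.05]
contact_force: [-0.1, -1.2, 0.4]
opening: 0.36
grasp_force: 0.0
```

>>> {"op": "step_arm", "data": {"moves": [{"tx": 0, "ty": 0, "tz": -0.5, "ax": 0, "ay": 0, "az": 0}, {"tx": 0, "ty": 0, "tz": -1, "ax": 0, "ay": 0, "az": 0}, {"tx": 0, "ty": 0, "tz": -1, "ax": 0, "ay": 0, "az": 0}, {"tx": 0, "ty": 0, "tz": -0.5, "ax": 0, "ay": 0, "az": 0}, {"tx": 0, "ty": 0, "tz": 0, "ax": 0, "ay": 0, "az": 0}]}}

```text
clock: 44.92
eef_pos: [538.8, -283.6, 152.1]
tcp_rot: [3.141, -0.002, 0.05]
contact_force: [-0.1, -1.0, -0.4]
opening: 0.357
grasp_force: 0.0
```

Run:
```python
from h import *
p,d,K,T,P=placelook(106)
z=P[...,2]
def med(x0,x1,y0,y1):
    q=P[(P[...,0]>x0)&(P[...,0]<x1)&(P[...,1]>y0)&(P[...,1]<y1)&(z<60)&(z>30)];return len(q),np.median(q[:,2]).round(2)
print('cover f',med(565,580,-315,-255),'l',med(530,560,-250,-242),'r',med(530,560,-325,-315),'rim front',med(592,595,-315,-255),'rim l',med(530,560,-228,-226.5))
n=(abs(P[...,0]-537)<45)&(abs(P[...,1]+284)<45)&(z>59)&(z<69); rectw(p,d,K,T,n,64,'block',100)
n=(z>73)&(z<84)&(P[...,1]>-220); rectw(p,d,K,T,n,78.5,'knob',50)
```

```text
[ 538.3 -283.4  151.1] [ 3.1414e+00 -4.0000e-04  4.9800e-02] 0.3596153896714133 [ 0.  -0.1 -0.3] 44.975
cover [ 537.6 -283.4] [96.8 97.7] 2.8 circ [ 545.1 -282.9] px [320. 206.]
cover [ 540.2 -283.3] [111.7 118.5] 2.8 circ [ 540.2 -283.5] px [352. 164.]
rim [ 538.2 -283.4] [97.1 97.6] 2.8 circ [ 544.9 -283.2] px [320. 206.]
rim [ 540.1 -283.3] [112.1 118.1] 2.8 circ [ 540.3 -283.4] px [321. 177.]
rim [ 482.1 -286.3] [ 7.3 48.6] 2.8 circ [ 481.5 -286.4] px [321. 286.]
cover f (2096, np.float64(46.11)) l (516, np.float64(46.07)) r (633, np.float64(46.11)) rim front (454, np.float64(46.12)) rim l (94, np.float64(46.19))
block [ 538.5 -283.3] [44.5 13.6] 3.3 circ [ 538.5 -283.2] px [320. 219.]
knob [ 526.3 -159.2] [13.6 16.9] 39.9 circ [ 526.  -159.2] px [110. 237.]
```

>>> {"op": "step_arm", "data": {"moves": [{"tx": -0.05, "ty": -1, "tz": 0, "ax": 0, "ay": 0, "az": 0}, {"tx": -0.05, "ty": -1, "tz": 0, "ax": 0, "ay": 0, "az": 0}, {"tx": -0.05, "ty": -1, "tz": 0, "ax": 0, "ay": 0, "az": 0}, {"tx": -0.05, "ty": -1, "tz": 0, "ax": 0, "ay": 0, "az": 0}, {"tx": -0.05, "ty": -1, "tz": 0, "ax": 0, "ay": 0, "az": 0}]}}

```text
clock: 45.6
eef_pos: [524.9, -156.3, 150.5]
tcp_rot: [-3.141, 0.001, 0.051]
contact_force: [-0.4, 0.9, 0.1]
opening: 0.365
grasp_force: 0.0
```

>>> {"op": "step_arm", "data": {"moves": [{"tx": 0, "ty": 0, "tz": 0.8, "ax": 0, "ay": 0, "az": 0}, {"tx": 0, "ty": 0, "tz": 0.8, "ax": 0, "ay": 0, "az": 0}, {"tx": 0, "ty": 0, "tz": 0.8, "ax": 0, "ay": 0, "az": 0}, {"tx": 0, "ty": 0, "tz": 0, "ax": 0, "ay": 0, "az": 0}, {"tx": 0, "ty": 0, "tz": 0, "ax": 0, "ay": 0, "az": 0}]}}

```text
clock: 46.22
eef_pos: [525.8, -158.1, 91.4]
tcp_rot: [-3.142, 0.0, 0.05]
contact_force: [0.3, 0.1, 0.2]
opening: 0.359
grasp_force: 0.0
```

Run:
```python
from h import *
s=r.sense();e=s['eef_pos'];yaw=s['tcp_rot'][2];print(e,s['tcp_rot'],s['contact_force'])
pv=np.array([463.5,-251]);c,sn=np.cos(yaw),np.sin(yaw);cur=e[:2]
# TCP follows the knob with the outer pad leading: offset -7.5 in y (pad at +15.3, knob radius 7)
for th in np.linspace(56,2.8,13)[1:]:
    a=np.radians(th);t=pv+112*np.array([np.cos(a),np.sin(a)])+[0,-8]
    D=t-cur;cur=t;print(round(th,1),'tx %.2f ty %.2f'%((D[0]*c+D[1]*sn)/25,(D[0]*sn-D[1]*c)/25))
```

```text
[ 525.79544254 -158.07619788   91.39581525] [-3.14150139e+00  6.74816926e-05  5.04669245e-02] [0.31031597 0.14299433 0.18947941]
51.6 tx 0.27 ty 0.54
47.1 tx 0.25 ty 0.24
42.7 tx 0.23 ty 0.26
38.3 tx 0.21 ty 0.27
33.8 tx 0.19 ty 0.29
29.4 tx 0.17 ty 0.30
25.0 tx 0.14 ty 0.32
20.5 tx 0.12 ty 0.33
16.1 tx 0.09 ty 0.33
11.7 tx 0.07 ty 0.34
7.2 tx 0.04 ty 0.34
2.8 tx 0.01 ty 0.35
```

>>> {"op": "step_arm", "data": {"moves": [{"tx": 0.27, "ty": 0.54, "tz": 0, "ax": 0, "ay": 0, "az": 0}, {"tx": 0.25, "ty": 0.24, "tz": 0, "ax": 0, "ay": 0, "az": 0}, {"tx": 0.23, "ty": 0.26, "tz": 0, "ax": 0, "ay": 0, "az": 0}, {"tx": 0.21, "ty": 0.27, "tz": 0, "ax": 0, "ay": 0, "az": 0}, {"tx": 0.19, "ty": 0.29, "tz": 0, "ax": 0, "ay": 0, "az": 0}]}}

```text
clock: 46.85
eef_pos: [557.1, -198.1, 91.5]
tcp_rot: [3.141, -0.001, 0.05]
contact_force: [0.5, 1.7, 1.0]
opening: 0.359
grasp_force: 0.7
```

>>> {"op": "step_arm", "data": {"moves": [{"tx": 0.17, "ty": 0.3, "tz": 0, "ax": 0, "ay": 0, "az": 0}, {"tx": 0.14, "ty": 0.32, "tz": 0, "ax": 0, "ay": 0, "az": 0}, {"tx": 0.12, "ty": 0.33, "tz": 0, "ax": 0, "ay": 0, "az": 0}, {"tx": 0.09, "ty": 0.33, "tz": 0, "ax": 0, "ay": 0, "az": 0}, {"tx": 0.07, "ty": 0.34, "tz": 0, "ax": 0, "ay": 0, "az": 0}]}}

```text
clock: 47.48
eef_pos: [573.3, -237.6, 90.9]
tcp_rot: [-3.142, 0.0, 0.05]
contact_force: [0.8, 1.0, -0.4]
opening: 0.363
grasp_force: 0.4
```

>>> {"op": "step_arm", "data": {"moves": [{"tx": 0.04, "ty": 0.34, "tz": 0, "ax": 0, "ay": 0, "az": 0}, {"tx": 0.01, "ty": 0.3, "tz": 0, "ax": 0, "ay": 0, "az": 0}, {"tx": 0, "ty": 0, "tz": 0, "ax": 0, "ay": 0, "az": 0}]}}

```text
clock: 47.85
eef_pos: [575.1, -253.5, 90.9]
tcp_rot: [3.142, 0.0, 0.049]
contact_force: [-0.6, 0.5, 0.7]
opening: 0.36
grasp_force: 0.0
```

Run:
```python
from h import *
p,d,K,T=grab('wrist');save(p,'w_latch');s=r.sense();print(s['eef_pos'],s['contact_force'])
P=cloud(d,K,T);z=P[...,2]
n=(z>74)&(z<83)&(abs(P[...,0]-575)<30)&(abs(P[...,1]+245)<40); rectw(p,d,K,T,n,78.5,'knob',30)
```

```text
[ 575.06810205 -253.27170366   90.95786328] [-0.08475039 -0.02801814 -0.55662923]
knob [ 578.  -239.2] [24.8 22.4] 40.8 circ [ 576.9 -237.7] px [284. 269.]
knob [ 577.2 -271.7] [25.3  7.5] 2.6 circ [ 577.1 -269.4] px [360. 269.]
knob [ 583.6 -278.8] [7.1 4.5] 47.0 circ [ 584.  -279.2] px [384. 261.]
```

View pics/w_latch.png

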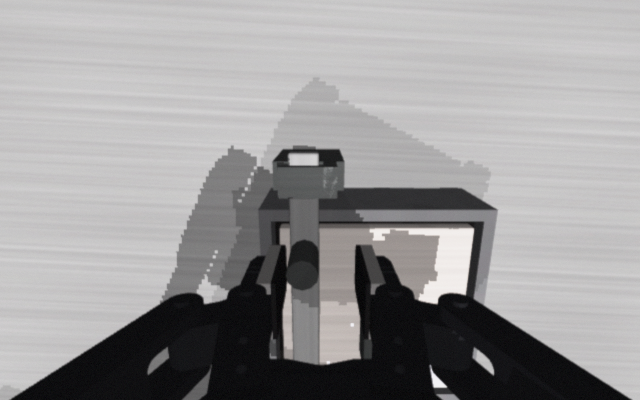

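The bar end is inside the catch at (303,158), with the knob at (302,265) against the outer pad. I'll push on until it stops firmly.

>>> {"op": "step_arm", "data": {"moves": [{"tx": 0, "ty": 0.08, "tz": 0, "ax": 0, "ay": 0, "az": 0}, {"tx": 0, "ty": 0, "tz": 0, "ax": 0, "ay": 0, "az": 0}]}}

```text
clock: 48.15
eef_pos: [575.1, -254.4, 90.9]
tcp_rot: [-3.141, 0.001, 0.05]
contact_force: [-0.4, 3.4, 0.1]
opening: 0.358
grasp_force: 1.8
```

>>> {"op": "step_arm", "data": {"moves": [{"tx": 0, "ty": 0.08, "tz": 0, "ax": 0, "ay": 0, "az": 0}, {"tx": 0, "ty": 0, "tz": 0, "ax": 0, "ay": 0, "az": 0}]}}

```text
clock: 48.4
eef_pos: [575.1, -254.8, 90.8]
tcp_rot: [-3.138, 0.001, 0.049]
contact_force: [0.9, 11.7, 3.5]
opening: 0.36
grasp_force: 6.0
```

>>> {"op": "step_arm", "data": {"moves": [{"tx": 0, "ty": 0.06, "tz": 0, "ax": 0, "ay": 0, "az": 0}, {"tx": 0, "ty": 0, "tz": 0, "ax": 0, "ay": 0, "az": 0}]}}

```text
clock: 48.65
eef_pos: [575.1, -255.1, 90.8]
tcp_rot: [-3.136, 0.002, 0.049]
contact_force: [0.4, 18.5, 4.0]
opening: 0.364
grasp_force: 9.0
```

The bar is hard against its stop. Back off, lift clear and check.

>>> {"op": "step_arm", "data": {"moves": [{"tx": 0, "ty": -0.16, "tz": 0, "ax": 0, "ay": 0, "az": 0}, {"tx": 0, "ty": -0.2, "tz": 0, "ax": 0, "ay": 0, "az": 0}, {"tx": 0, "ty": 0, "tz": -0.5, "ax": 0, "ay": 0, "az": 0}, {"tx": 0, "ty": 0, "tz": -1, "ax": 0, "ay": 0, "az": 0}, {"tx": 0, "ty": 0, "tz": -1, "ax": 0, "ay": 0, "az": 0}]}}

```text
clock: 49.28
eef_pos: [575.3, -250.0, 155.1]
tcp_rot: [3.141, -0.001, 0.05]
contact_force: [0.1, 0.1, -0.1]
opening: 0.359
grasp_force: 0.0
```

>>> {"op": "step_arm", "data": {"moves": [{"tx": -0.8, "ty": 0, "tz": -1, "ax": 0, "ay": 0, "az": 0}, {"tx": -0.8, "ty": 0, "tz": -1, "ax": 0, "ay": 0, "az": 0}, {"tx": 0, "ty": 0, "tz": -1, "ax": 0, "ay": 0, "az": 0}, {"tx": 0, "ty": 0, "tz": 0, "ax": 0, "ay": 0, "az": 0}, {"tx": 0, "ty": 0, "tz": 0, "ax": 0, "ay": 0, "az": 0}]}}

```text
clock: 49.9
eef_pos: [535.0, -251.6, 228.4]
tcp_rot: [3.141, -0.0, 0.05]
contact_force: [-0.6, 0.1, -0.6]
opening: 0.362
grasp_force: 0.0
```

Run:
```python
from h import *
p,d,K,T=grab('wrist');save(p,'w_end');s=r.sense();print(s['eef_pos'],s['contact_force'],s['clock'])
P=cloud(d,K,T);z=P[...,2]
n=(z>74)&(z<83)&(abs(P[...,0]-560)<60)&(abs(P[...,1]+245)<60); rectw(p,d,K,T,n,78.5,'knob',30)
a=np.degrees(np.arctan2(-245.5+251,575.4-463.5));print('expected closed knob 575.4 -245.5')
for n,(x0,x1,y0,y1) in dict(f=(565,580,-315,-270),r=(530,560,-325,-315),b=(494,505,-315,-270)).items():
    q=P[(P[...,0]>x0)&(P[...,0]<x1)&(P[...,1]>y0)&(P[...,1]<y1)&(z<60)&(z>30)];print(n,len(q),np.median(q[:,2]))
```

```text
[ 534.84502361 -251.41627913  227.84289347] [0.29729227 0.16131545 0.07688223] 49.95
knob [ 575.7 -245.6] [13. 13.] 47.7 circ [ 575.8 -245.6] px [316. 142.]
expected closed knob 575.4 -245.5
f 904 46.0706143166754
r 376 46.083444953644175
b 555 46.05480220553443
```

View pics/w_end.png

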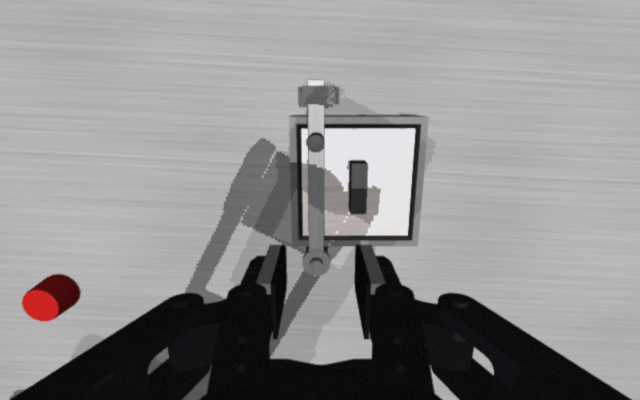

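The latch bar lies over the cover with its end in the catch at (318,95) and the knob at its closed position. The cover is flush and the robot is clear, so I'm handing in.

```bash
python3 -c "
from rig import workorder
print(workorder.sign_off())"
```

```text
the job is handed in; nothing more can be done
None
```

The case is packed and handed in: the three nuts present are inside, the cover is flush with the rim, the latch bar is home in its catch, and the robot is clear; sign-off returned no verdict.

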